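# Clear the microscope stage and hold the dead-man switch

### The job

Before the specimen lamp may run, take the scraper block and wipe all four rock chips off the black microscope plate into the blue catch tray (with the scraper, not with the fingers), then stand the scraper upright back on its green pad and let it go. Then press the yellow dead-man cap down to its middle position, about 12 mm, with its top face level with the green band on the post, never through to the bottom, and finish while holding it there. Leave everything else standing where it is.

Things in the scene. Friction and masses are not known exactly. Their poses are not given: they have to be found in the camera images.
- stage: Fixed ivory stage block with a black top plate and a blue open catch tray at its +x end. Origin at table height under the plate's centre; x points to the tray, z up. Plate 140 (x) by 124 mm (y), top 60 mm above the table, ends at x = +70 mm; rails along x, 10 mm high, leave a channel 108 mm wide (y), open at both ends. The 40 mm of plate farthest from the tray start free of chips.
- plate_center (a point): Centre of the black plate's top face (60 mm above the table); axes as the stage's.
- tray_floor (a point): Centre of the catch tray's inner floor, 120 mm from the plate's centre along the stage's x and 4 mm above the table; inside 100 mm (x) by 136 mm (y), walls 36 mm above the table, so lower than the plate; axes as the stage's.
- pad: Fixed flat green rest pad, 90 mm (own x) by 130 mm (own y), 6 mm thick; origin at its underside's centre, on the table.
- scraper: Loose scraper block, about 0.12 kg, standing on the green pad at the start. White blade below: 22 mm thick (own x), 92 mm long (own y), 30 mm high; orange grip rib on top of it: 18 mm thick (x), 70 mm long (y), from 30 to 64 mm height, to be gripped across its 18 mm. Origin at the underside's centre, z up. The blade nearly fills the channel of the plate (8 mm spare on each side).
- deadman_base: Fixed grey housing of the dead-man switch, 100 x 100 mm, 45 mm high, origin at its underside's centre; z up. A gauge post, 10 mm square and 96 mm high above the table, stands 42 mm from the centre along its own +y; its bands, from the top: white 96-88 mm, green 88-80 mm, red below 80 mm.
- plunger_top (a point): Centre of the top face of the dead-man switch's round yellow cap (50 mm across, 16 mm thick), in the middle of the housing; 96 mm above the table when free, 84 mm when pressed half-way.
- plunger (a joint): Travel of the yellow cap in m, straight down: 0 free, 0.012 half-way (middle position, cap's top face level with the middle of the green band), 0.024 bottom (trips). Springs back: about 2 N at the start of travel, 5.5 N half-way, 9 N at the bottom.
- chip0: Loose rock chip, brown or tan, about 20 x 17 mm and 9 mm thick, 11 g, lying on the black plate at the start; origin at its underside's centre.
- chip1: Loose rock chip, brown or tan, about 20 x 17 mm and 9 mm thick, 11 g, lying on the black plate at the start; origin at its underside's centre.
- chip2: Loose rock chip, brown or tan, about 20 x 17 mm and 9 mm thick, 11 g, lying on the black plate at the start; origin at its underside's centre.
- chip3: Loose rock chip, brown or tan, about 20 x 17 mm and 9 mm thick, 11 g, lying on the black plate at the start; origin at its underside's centre.
- dish: Bystander: closed clear dish, 94 mm across, 16 mm high; origin at its underside's centre.
- loupe: Bystander: black loupe, 38 mm across, 42 mm high, between robot and stage; origin at its underside's centre.
- jar: Bystander: amber specimen jar, 54 mm across, 75 mm high; origin at its underside's centre.
- bottle: Bystander: white bottle with blue cap, 44 mm across, 120 mm high; origin at its underside's centre.
- slidebox: Bystander: blue slide box with grey lid, 77 x 97 x 33 mm; origin at its underside's centre.
- brush: Bystander: small brush lying on the table beyond the tray.
Not all that is in view belongs to the job. Leave any pink look-alike of the scraper alone.

How it is judged (in metres and radians):
On the way, in this order (a step that is already met when the one before it is completed fails the run):
1. the scraper is down on the black plate (x of scraper in the frame of plate_center between -0.08 and 0.08 m and y of scraper in the frame of plate_center between -0.05 and 0.05 m and z of scraper in the frame of plate_center between -0.004 and 0.007 m), for 0.1 s.
2. all four chips lie in the catch tray (x of chip0 in the frame of tray_floor between -0.05 and 0.05 m and y of chip0 in the frame of tray_floor between -0.07 and 0.07 m and z of each of chip0, chip1, chip2, chip3 in the frame of tray_floor below 0.035 m and linear speed of each of chip0, chip1, chip2, chip3 below 0.05 m/s and x of chip1 in the frame of tray_floor between -0.05 and 0.05 m and y of chip1 in the frame of tray_floor between -0.07 and 0.07 m and x of chip2 in the frame of tray_floor between -0.05 and 0.05 m and y of chip2 in the frame of tray_floor between -0.07 and 0.07 m and x of chip3 in the frame of tray_floor between -0.05 and 0.05 m and y of chip3 in the frame of tray_floor between -0.07 and 0.07 m), for 0.2 s.
3. the scraper stands on its green pad, let go (x of scraper in the frame of pad between -0.042 and 0.042 m and y of scraper in the frame of pad between -0.05 and 0.05 m and angle between scraper's own z axis and vertical below 0.12 rad and contact force between scraper and pad above 0.2 N and contact force between scraper and the fingers below 0.05 N and linear speed of scraper below 0.02 m/s), for 0.2 s.
4. the dead-man cap is held in its middle position (value of joint plunger between 0.008 and 0.016 m and velocity of joint plunger between -0.02 and 0.02 m/s and (contact force between deadman_base and the fingers above 1.5 N or contact force between deadman_base and the arm above 1.5 N) and contact force between deadman_base and scraper below 0.05 N), for 0.5 s.
At the end, for the whole second after the job is handed in: Robot holding the dead-man cap still at 8 to 16 mm travel with over 1.5 N, not through the scraper; all four chips at rest in the catch tray; scraper upright, released, on the pad, its centre within 42 mm (x) and 50 mm (y) of the pad's centre (all of step 2 and all of step 3 and all of step 4); the arm keeps its last pose, push and grip.
It fails at once if the dead-man cap is pushed through to the bottom (over 21 mm) (value of joint plunger above 0.021 m).
It fails at once if a chip is pushed or gripped by the fingers (contact force between any of chip0, chip1, chip2, chip3 and the fingers above 1 N).
It fails at once if a bystander is shifted by more than 25 mm or tipped over (distance of any of dish, loupe, jar, bottle, slidebox, brush from where it was at the start of the episode above 0.025 m or angle between any of dish, loupe, jar, bottle, slidebox, brush's own z axis and vertical above 0.5 rad).
It also fails if it takes over 64 s, if anything falls off the work surface, if the arm or the gripper's body presses on something with over 40 N, if the wrist force passes 120 N, or if a joint passes its speed limit or range.

### The arm

A 6-joint arm with a two-finger parallel gripper is mounted at the origin on the work surface. World frame = base frame: x ahead of the robot, y to its left, z up, the work surface at z = 0. Lengths are in mm, angles in rad, forces in N, time in s.
With the tool pointing down it reaches from about 275 to 825 mm from the base axis. Payload 4.9 kg.
Tool frame: the origin (TCP) lies at the very end of the fingers, on their centre line; the grasp point (between the pads) lies 19 mm behind it; z points along the fingers, x is the direction in which the jaws open and shut, and the axes are right-handed (so a half turn about z gives the same grasp; the last joint's range is limited). The gripper opens to 85 mm and grips with 20 to 120 N. Pads are 22 mm wide; open, the fingers measure 114 mm over their backs; the gripper's body (76 mm by 85 mm) begins 54 mm behind the grasp point. The pads swing forward as they close: fully open they stand 13 mm farther back than shut.
Start: joints at [1.045, 0.326, -0.193, 1.052, 0, 1.437], TCP at [210.015, 508.343, 231.281] pointing down, gripper open.
Joint ranges: [-2.65, 2.65], [-0.97, 1.79], [-1.3, 1.35], [-1.93, 2.1], [-1.47, 1.37], [-3.14, 3.14]. Speed limits (rad/s): [2.57, 2.57, 3.14, 3.14, 3.14, 3.14].

### API

Orientations are given as a rotation vector (axis times angle).
In Python, from workcell import manip, cams gives the robot as it stands.
- The arm moves only by the tool servo_tool, never from a script. Its argument "series" is a list of rows, each an object of numbers: "x", "y", "z": the shift along the tool's x, y, z in cm; "rx", "ry", "rz": the turn, a rotation vector about the tool's x, y, z in degrees; "hand": the finger opening in cm, from 0 to 8.54. In form: [{"x": .., "y": .., "z": .., "rx": .., "ry": .., "rz": .., "hand": ..}, ...]. A call has 1 to 20 rows; each row is the pose to reach, as a shift and turn from the pose measured when the call began, along the tool's axes at that moment; what a row does not reach only later rows make up. A row lasts 1/10 s, in which the tool goes at most 50 mm and 8.59 degrees, less where a joint would pass 70% of its speed; a pose out of reach is approached as far as the arm can. A call with a gripper value outside its range is refused whole. The fingers move at their own pace and stop on an object; "squeeze" is the grip in N (left out, the last holds). Time passes only in rows, so rows that repeat a pose let the fingers close. It gives the time, the measured TCP pose, the force and the opening at its end, in the units of the state.
- manip.sense(): the state, without advancing time (a new reading comes with each control period).
- cams.capture(name): name is "side" or "top" or "wrist"; returns the picture (400x640x3 uint8, blue, green, red); there is no depth.
- cams.calibration(name): a dict with "fx", "fy", "cx", "cy" (pixels), "R" (3x3) and "t" (3): a world point X has camera coordinates R X + t. Camera axes: x right, y down, z forward; pixel columns grow to the right and rows downward; lengths in mm; the calibration is good to about 2 mm. A picture is of the moment at which its call begins: read the wrist's pose just before it. calibration takes no time and is no camera call; for the wrist camera it gives the pose at the moment of the call.
- manip.finish_job(): hands the job in, once; it reports no verdict.
Trained networks look in the newest picture that a camera, given by its name, has taken for a name from the list of things; names that differ only in an ending like _2 or _b are one class to them, and where a whole thing is asked for, a point or a joint stands for the part that bears it (a point fixed in the world has none). Each returns a list of dicts, best first, with "confidence" (0 to 1); they miss things now and then, are a little off and sometimes report something else, mostly with a low value. They report only what shows in the picture. A call takes as long as a camera call. They do not tell look-alikes from the thing itself.
- cams.look_for(camera, name): "bbox" ([centre column, centre row, width, height] in pixels, round what is visible of it).
The state is a dict: "time": time; "joints": joint angles; "dq": joint speeds; "effort": joint torques, N m; "ee_pos": TCP position; "orientation": TCP orientation; "force": force on the tool from outside, world axes, zero at the start; "wrist_torque": the same for the moment, N m; "opening": opening from 0.0 (shut) to 1.0 (fully open).
Only numpy, scipy, OpenCV 4.12 (cv2) and the standard library are available. Lean on these libraries where they do the work, as an engineer would, in place of code of your own. Each camera call takes 0.05 s, during which the arm holds its last target.

## Working session

There is one attempt and no reset: what is moved stays moved. The work goes in short steps, Python scripts to look and compute and a tool call to move; the robot and the scene stay as the last step left them, time stands still between calls to the robot, and variables do not carry over. Pictures are saved under pics/ and viewed, and the job is handed in when it is done.

Besides the shell and the picture viewer there is one more tool, called after ">>>" in YAML: its name, and indented under it one key for each argument. servo_tool: Moves the arm, as the interface text tells. Its arguments: {"type":"object","properties":{"series":{"type":"array"},"squeeze":{"type":"number"}},"required":["series"]}

```bash
mkdir -p pics; ls
python3 - <<'E'
from workcell import manip,cams
import cv2
s=manip.sense();print(s)
for n in ("side","top","wrist"):
    cv2.imwrite(f"pics/{n}0.png",cams.capture(n))
    c=cams.calibration(n);print(n,c)
    for o in ["stage","pad","scraper","deadman_base","plunger_top","chip0","dish","loupe","jar","bottle","slidebox","brush"]:
        if n!="wrist" : print(n,o,[(round(d["confidence"],2),[round(float(v)) for v in d["bbox"]]) for d in cams.look_for(n,o)])
print(manip.sense()["time"])
E
```

```text
pics
{'time': 0.0, 'joints': array([ 1.04480758e+00,  3.26916196e-01, -1.93574308e-01,  1.05198915e+00,
        3.15224785e-05,  1.43660056e+00]), 'dq': array([-0.00064595,  0.00047624, -0.00075469,  0.00101576, -0.00086522,
        0.00132069]), 'effort': array([-1.90947787e-03, -4.43407130e+01,  2.62437755e+01,  1.55235763e-02,
       -3.77585802e-04, -5.31938973e-07]), 'ee_pos': array([209.70570733, 507.83708602, 230.52053583]), 'orientation': array([ 2.61075533e+00,  1.74616229e+00, -2.39601905e-03]), 'force': array([ 0.2220606 , -0.05694019, -0.04420871]), 'wrist_torque': array([ 0.02910372, -0.01114227, -0.00440222]), 'opening': 1.0010078795783943}
side {'fx': 400.6077443273627, 'fy': 400.6077443273627, 'cx': 316.8461968699588, 'cy': 201.67603385548, 'R': array([[ 0.89302167, -0.44964356,  0.01824747],
       [-0.30765336, -0.6396079 , -0.70445096],
       [ 0.32842306,  0.62347607, -0.70951806]]), 't': array([-523.35465864,  223.54688729,  898.34660938])}
side stage [(0.94, [332, 225, 105, 60]), (0.45, [277, 117, 9, 35])]
side pad [(0.55, [347, 310, 58, 58])]
side scraper [(0.
[... 1245 characters left out ...]
[245, 215, 36, 31])]
top plunger_top [(0.78, [240, 215, 21, 15]), (0.4, [406, 222, 31, 14])]
top chip0 []
top dish [(0.75, [242, 160, 27, 30]), (0.27, [242, 215, 19, 15])]
top loupe [(0.61, [339, 268, 12, 8])]
top jar []
top bottle [(0.59, [197, 180, 20, 15])]
top slidebox [(0.57, [454, 183, 33, 31])]
top brush [(0.59, [316, 135, 58, 11])]
wrist {'fx': 307.9484623423978, 'fy': 307.9484623423978, 'cx': 319.2249109875459, 'cy': 194.13226737318269, 'R': array([[ 3.83267781e-01,  9.23637058e-01,  6.26873524e-04],
       [ 8.78211570e-01, -3.64628308e-01,  3.09500621e-01],
       [ 2.86094819e-01, -1.18071089e-01, -9.50899034e-01]]), 't': array([-550.22004961,  -38.43094418,  380.2360533 ])}
1.35
```

View images.

View pics/side0.png

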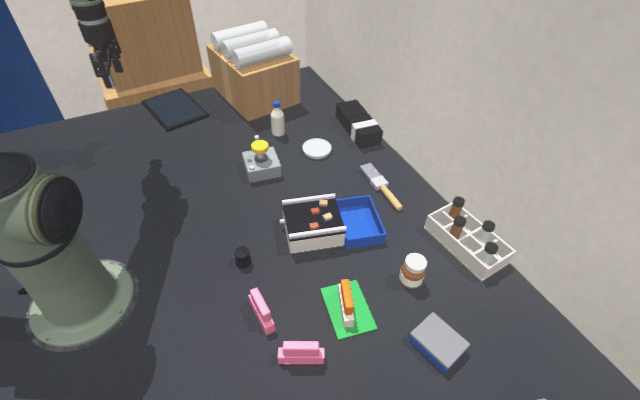

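View pics/top0.png

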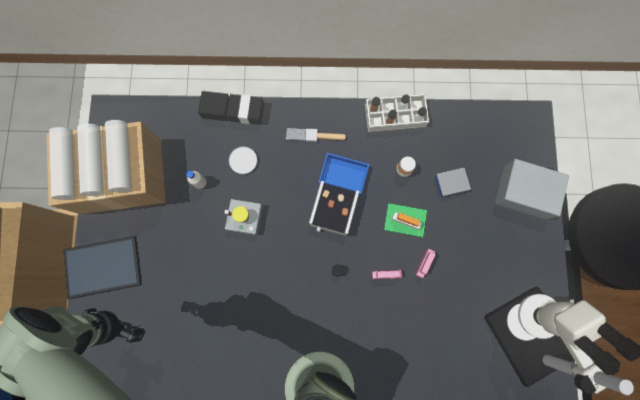

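View pics/wrist0.png

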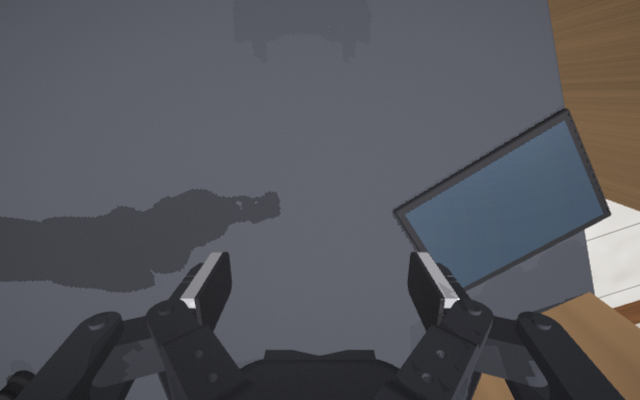

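Run:
```python
import cv2
a=cv2.imread('pics/top0.png')[110:310,170:490]; cv2.imwrite('pics/top0c.png',cv2.resize(a,(800,500),interpolation=cv2.INTER_CUBIC))
a=cv2.imread('pics/side0.png')[130:390,220:490]; cv2.imwrite('pics/side0c.png',cv2.resize(a,None,fx=2.3,fy=2.3,interpolation=cv2.INTER_CUBIC)[:600])
```

```text
(no output)
```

View pics/top0c.png

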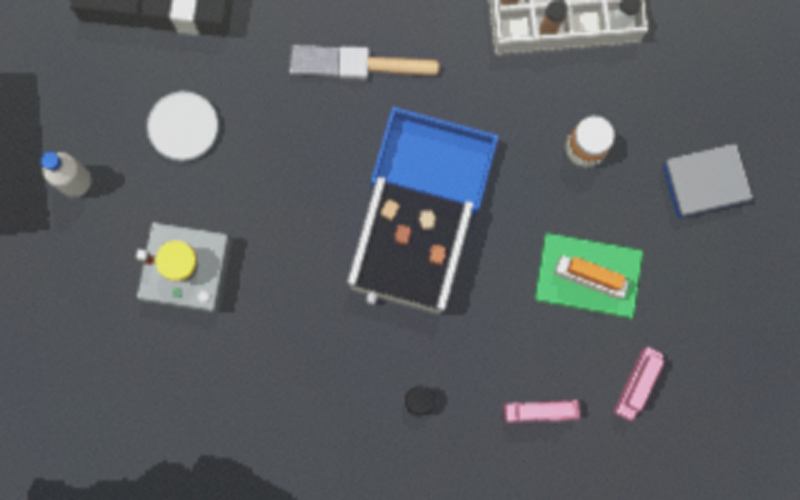

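View pics/side0c.png

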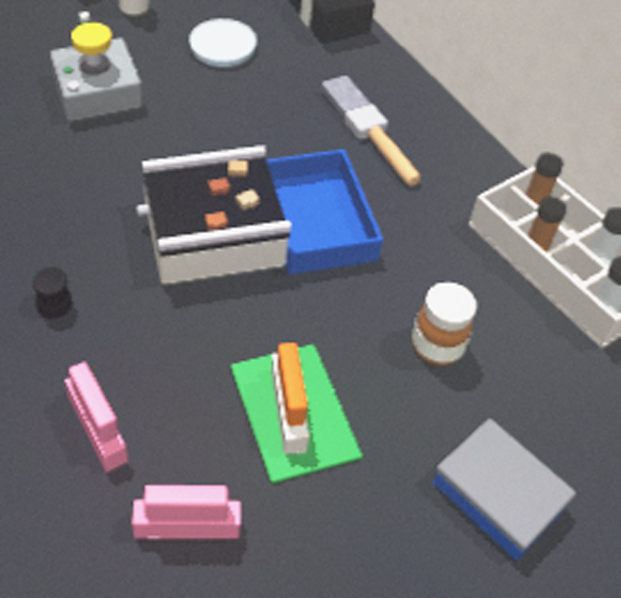

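```bash
cat > h.py <<'E'
import numpy as np,cv2
def ray(c,uv,z):
    R=np.array(c['R']);t=np.array(c['t'])
    d=R.T@np.array([(uv[0]-c['cx'])/c['fx'],(uv[1]-c['cy'])/c['fy'],1.]);o=-R.T@t
    return (o+d*(z-o[2])/d[2])
def proj(c,X):
    p=np.array(c['R'])@np.array(X,float)+np.array(c['t']);return np.array([c['fx']*p[0]/p[2]+c['cx'],c['fy']*p[1]/p[2]+c['cy']])
E
python3 - <<'E'
from h import *; from workcell import cams
c=cams.calibration('top');s=cams.calibration('side')
def T(u,v,z):return ray(c,(170+u/2.5,110+v/2.5),z).round(0)
def S(u,v,z):return ray(s,(220+u/2.3,130+v/2.3),z).round(0)
print('pad top',[T(*p,6)[:2] for p in [(545,234),(642,249),(633,317),(537,302)]])
print('pad side',[S(*p,6)[:2] for p in [(232,362),(316,345),(360,458),(273,479)]])
print('scr grip top ends',T(572,262,64),T(627,284,64),'side',S(289,345,64),S(297,420,64))
print('rail ends top',[T(*p,70)[:2] for p in [(380,182),(353,284),(468,207),(444,306)]])
print('rail ends side',[S(*p,70)[:2] for p in [(144,165),(265,151),(162,243),(290,228)]])
print('tray',[T(*p,36)[:2] for p in [(393,109),(498,136),(482,207)]], [S(*p,36)[:2] for p in [(344,152),(380,240)]])
print('cap',T(176,259,96),S(92,37,96))
print('base',[T(*p,45)[:2] for p in [(155,223),(227,237),(212,310),(138,297)]])
print('post',T(141,255,96),S(84,17,96))
for n,uvt,uvs in [('chips',[(390,209),(427,219),(403,234),(437,253)],[(237,167),(247,199),(219,186),(217,219)])]:
  print([T(*p,69)[:2] for p in uvt],[S(*p,69)[:2] for p in uvs])
print('loupe',T(420,402,42),'jar',T(595,134,75),'dish',T(183,125,16),'bottle',T(50,160,120))
E
```

```text
pad top [array([ 575., -223.]), array([ 556., -351.]), array([ 466., -336.]), array([ 485., -211.])]
pad side [array([ 493., -205.]), array([ 580., -225.]), array([ 553., -350.]), array([ 470., -332.])]
scr grip top ends [ 529. -248.   64.] [ 502. -317.   64.] side [ 532. -244.   64.] [ 500. -316.   64.]
rail ends top [array([629.,  -4.]), array([498.,  28.]), array([ 597., -116.]), array([471., -86.])]
rail ends side [array([501.,  31.]), array([635.,  -8.]), array([473., -82.]), array([ 603., -122.])]
tray [array([735., -20.]), array([ 700., -159.]), array([ 604., -137.])] [array([737., -21.]), array([ 700., -155.])]
cap [523. 246.  96.] [523. 242.  96.]
base [array([577., 284.]), array([560., 191.]), array([466., 207.]), array([482., 301.])]
post [528. 289.  96.] [529. 286.  96.]
[array([594., -17.]), array([581., -64.]), array([562., -34.]), array([538., -77.])] [array([594., -16.]), array([582., -64.]), array([563., -34.]), array([540., -76.])]
loupe [353. -57.  42.] jar [ 693. -279.   75.] dish [716. 259.  16.] bottle [641. 401. 120.]
```

```bash
cat >> h.py <<'E'
from scipy.spatial.transform import Rotation as Ro
def down(yaw):
    a=np.radians(yaw);x=np.array([np.cos(a),np.sin(a),0]);z=np.array([0,0,-1.]);return np.column_stack([x,np.cross(z,x),z])
def goto(s,p,yaw):
    R0=Ro.from_rotvec(s['orientation']).as_matrix()
    d=R0.T@(np.array(p)-s['ee_pos'])/10; r=np.degrees(Ro.from_matrix(R0.T@down(yaw)).as_rotvec())
    print(dict(zip(['x','y','z','rx','ry','rz'],[round(float(v),2) for v in [*d,*r]])))
def wristat(s,c,p,yaw):
    # predicted calibration of the wrist camera at a tool pose
    R0=Ro.from_rotvec(s['orientation']).as_matrix(); R1=down(yaw)
    Rc=np.array(c['R']);Rr=Rc@R0; tt=Rc@s['ee_pos']+np.array(c['t']) # cam = Rr*Xtool + tt
    R=Rr@R1.T; return dict(c,R=R,t=tt-R@np.array(p,float))
E
python3 - <<'E'
from h import *; from workcell import cams,manip
s=manip.sense();c=cams.calibration('wrist')
print('cam in world rel tcp',-np.array(c['R']).T@np.array(c['t'])-s['ee_pos'])
for p,yaw in [((500,-200,300),-20),((510,-200,330),-20),((520,-160,350),-20),((500,-180,330),160)]:
    w=wristat(s,c,p,yaw);print(p,[proj(w,X).round() for X in [(498,28,70),(629,-4,70),(735,-20,36),(700,-159,36),(471,-86,70),(575,-223,6),(556,-351,6),(466,-336,6),(485,-211,6)]])
    goto(s,p,yaw)
E
```

```text
cam in world rel tcp [-74.15685164  30.74844454 142.5417906 ]
(500, -200, 300) [array([240., -44.]), array([373., -62.]), array([465., -70.]), array([460.,  71.]), array([260.,  78.]), array([374., 150.]), array([386., 231.]), array([328., 241.]), array([312., 164.])]
{'x': -54.39, 'y': 53.85, 'z': -6.87, 'rx': 0.0, 'ry': 0.0, 'rz': 87.55}
(510, -200, 330) [array([238., -29.]), array([359., -45.]), array([446., -54.]), array([443.,  75.]), array([257.,  82.]), array([364., 149.]), array([377., 226.]), array([322., 235.]), array([306., 162.])]
{'x': -54.01, 'y': 54.77, 'z': -9.87, 'rx': 0.0, 'ry': 0.0, 'rz': 87.55}
(520, -160, 350) [array([249.,  17.]), array([360.,   3.]), array([439.,  -8.]), array([437., 107.]), array([265., 116.]), array([364., 172.]), array([376., 242.]), array([325., 251.]), array([310., 184.])]
{'x': -49.93, 'y': 54.17, 'z': -11.87, 'rx': 0.0, 'ry': 0.0, 'rz': 87.55}
(500, -180, 330) [array([367., 284.]), array([280., 293.]), array([219., 291.]), array([200., 211.]), array([361., 213.]), array([262., 140.]), array([238.,  47.]), array([303.,  34.]), array([321., 126.])]
{'x': -52.54, 'y': 53.09, 'z': -9.87, 'rx': -0.0, 'ry': 0.0, 'rz': -92.45}
```

Run:
```python
from h import *; from workcell import cams,manip
s=manip.sense();goto(s,(550,-70,260),-15)
```

```text
{'x': -40.47, 'y': 53.51, 'z': -2.87, 'rx': 0.0, 'ry': 0.0, 'rz': 82.55}
```

>>> servo_tool:
  series:
    - {"x":-40.5,"y":53.5,"z":-3,"rz":82.5}
    - {"x":-40.5,"y":53.5,"z":-3,"rz":82.5}
    - {"x":-40.5,"y":53.5,"z":-3,"rz":82.5}
    - {"x":-40.5,"y":53.5,"z":-3,"rz":82.5}
    - {"x":-40.5,"y":53.5,"z":-3,"rz":82.5}
    - {"x":-40.5,"y":53.5,"z":-3,"rz":82.5}
    - {"x":-40.5,"y":53.5,"z":-3,"rz":82.5}
    - {"x":-40.5,"y":53.5,"z":-3,"rz":82.5}
    - {"x":-40.5,"y":53.5,"z":-3,"rz":82.5}
    - {"x":-40.5,"y":53.5,"z":-3,"rz":82.5}
    - {"x":-40.5,"y":53.5,"z":-3,"rz":82.5}
    - {"x":-40.5,"y":53.5,"z":-3,"rz":82.5}
    - {"x":-40.5,"y":53.5,"z":-3,"rz":82.5}
    - {"x":-40.5,"y":53.5,"z":-3,"rz":82.5}
    - {"x":-40.5,"y":53.5,"z":-3,"rz":82.5}
    - {"x":-40.5,"y":53.5,"z":-3,"rz":82.5}
    - {"x":-40.5,"y":53.5,"z":-3,"rz":82.5}
    - {"x":-40.5,"y":53.5,"z":-3,"rz":82.5}

```text
invalid input at $.series[0]: expected keys x, y, z, rx, ry, rz, hand
```

Run:
```python
from h import *; from workcell import cams,manip
import json
s=manip.sense();print(s['time'],s['ee_pos'],s['joints'])
c=cams.calibration('wrist');cv2.imwrite('pics/w1.png',cams.capture('wrist'))
import pickle;pickle.dump((s,c),open('w1.pkl','wb'))
goto(s,(515,-282,250),-23)
```

```text
1.35 [210.00540419 508.33705802 231.26362457] [ 1.04480576e+00  3.26215269e-01 -1.92623368e-01  1.05198836e+00
  7.89669222e-06  1.43659607e+00]
{'x': -61.4, 'y': 58.37, 'z': -1.87, 'rx': 0.0, 'ry': 0.0, 'rz': 90.55}
```

View pics/w1.png

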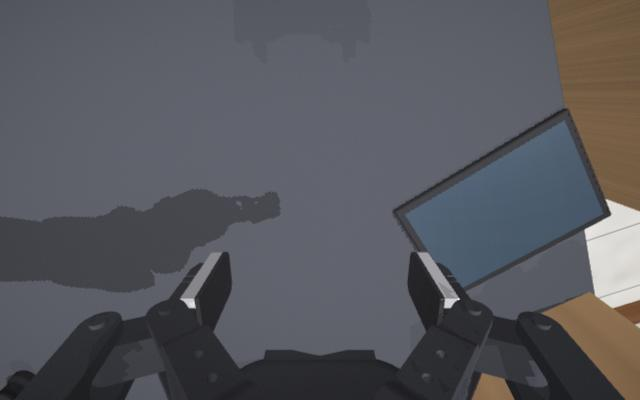

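All keys are required in every row.

>>> servo_tool:
  series:
    - {"x":-40.5,"y":53.5,"z":-3,"rx":0,"ry":0,"rz":82.5,"hand":8.5}
    - {"x":-40.5,"y":53.5,"z":-3,"rx":0,"ry":0,"rz":82.5,"hand":8.5}
    - {"x":-40.5,"y":53.5,"z":-3,"rx":0,"ry":0,"rz":82.5,"hand":8.5}
    - {"x":-40.5,"y":53.5,"z":-3,"rx":0,"ry":0,"rz":82.5,"hand":8.5}
    - {"x":-40.5,"y":53.5,"z":-3,"rx":0,"ry":0,"rz":82.5,"hand":8.5}
    - {"x":-40.5,"y":53.5,"z":-3,"rx":0,"ry":0,"rz":82.5,"hand":8.5}
    - {"x":-40.5,"y":53.5,"z":-3,"rx":0,"ry":0,"rz":82.5,"hand":8.5}
    - {"x":-40.5,"y":53.5,"z":-3,"rx":0,"ry":0,"rz":82.5,"hand":8.5}
    - {"x":-40.5,"y":53.5,"z":-3,"rx":0,"ry":0,"rz":82.5,"hand":8.5}
    - {"x":-40.5,"y":53.5,"z":-3,"rx":0,"ry":0,"rz":82.5,"hand":8.5}
    - {"x":-40.5,"y":53.5,"z":-3,"rx":0,"ry":0,"rz":82.5,"hand":8.5}
    - {"x":-40.5,"y":53.5,"z":-3,"rx":0,"ry":0,"rz":82.5,"hand":8.5}
    - {"x":-40.5,"y":53.5,"z":-3,"rx":0,"ry":0,"rz":82.5,"hand":8.5}
    - {"x":-40.5,"y":53.5,"z":-3,"rx":0,"ry":0,"rz":82.5,"hand":8.5}
    - {"x":-40.5,"y":53.5,"z":-3,"rx":0,"ry":0,"rz":82.5,"hand":8.5}
    - {"x":-40.5,"y":53.5,"z":-3,"rx":0,"ry":0,"rz":82.5,"hand":8.5}
    - {"x":-40.5,"y":53.5,"z":-3,"rx":0,"ry":0,"rz":82.5,"hand":8.5}
    - {"x":-40.5,"y":53.5,"z":-3,"rx":0,"ry":0,"rz":82.5,"hand":8.5}

```text
time: 3.2
ee_pos: [549.3, -69.0, 261.4]
orientation: [-3.115, 0.406, 0.0]
force: [-0.3, -0.6, 0.6]
opening: 0.996
```

Run:
```python
from h import *; from workcell import cams,manip
s=manip.sense();print(s['time'],s['ee_pos'],s['joints'])
c=cams.calibration('wrist');cv2.imwrite('pics/w1.png',cams.capture('wrist'))
import pickle;pickle.dump((s,c),open('w1.pkl','wb'))
goto(s,(515,-282,250),-23)
```

```text
3.2 [549.2707229 -68.9593186 261.4496596] [-2.58336654e-01  3.15177134e-01 -1.29913032e-01  1.12590487e+00
  1.73634579e-04  1.57159090e+00]
{'x': 2.15, 'y': 21.47, 'z': 1.14, 'rx': -0.01, 'ry': 0.01, 'rz': 8.15}
```

View pics/w1.png

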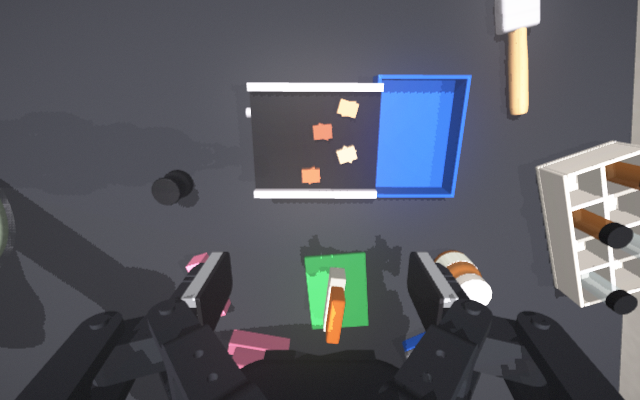

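>>> servo_tool:
  series:
    - {"x":2.2,"y":21.5,"z":1,"rx":0,"ry":0,"rz":8.2,"hand":8.5}
    - {"x":2.2,"y":21.5,"z":1,"rx":0,"ry":0,"rz":8.2,"hand":8.5}
    - {"x":2.2,"y":21.5,"z":1,"rx":0,"ry":0,"rz":8.2,"hand":8.5}
    - {"x":2.2,"y":21.5,"z":1,"rx":0,"ry":0,"rz":8.2,"hand":8.5}
    - {"x":2.2,"y":21.5,"z":1,"rx":0,"ry":0,"rz":8.2,"hand":8.5}
    - {"x":2.2,"y":21.5,"z":1,"rx":0,"ry":0,"rz":8.2,"hand":8.5}

```text
time: 3.85
ee_pos: [515.0, -283.9, 251.2]
orientation: [-3.077, 0.632, 0.0]
force: [-0.8, 0.6, -0.2]
opening: 0.993
```

Run:
```python
from h import *; from workcell import cams,manip
s=manip.sense();print(s['time'],s['ee_pos'],s['joints'])
c=cams.calibration('wrist');cv2.imwrite('pics/w2.png',cams.capture('wrist'))
import pickle;pickle.dump((s,c),open('w2.pkl','wb'))
a=cv2.imread('pics/w1.png')[60:220,235:485];cv2.imwrite('pics/w1c.png',cv2.resize(a,None,fx=3.2,fy=3.2,interpolation=cv2.INTER_CUBIC))
a=cv2.imread('pics/w2.png')[150:400,160:480];cv2.imwrite('pics/w2c.png',cv2.resize(a,None,fx=2.4,fy=2.4,interpolation=cv2.INTER_CUBIC))
```

```text
3.85 [ 515.00682293 -283.90721164  251.23364263] [-6.29350930e-01  3.85990141e-01 -5.32444586e-02  1.13179987e+00
  9.89755135e-05  1.34647998e+00]
```

View pics/w1c.png

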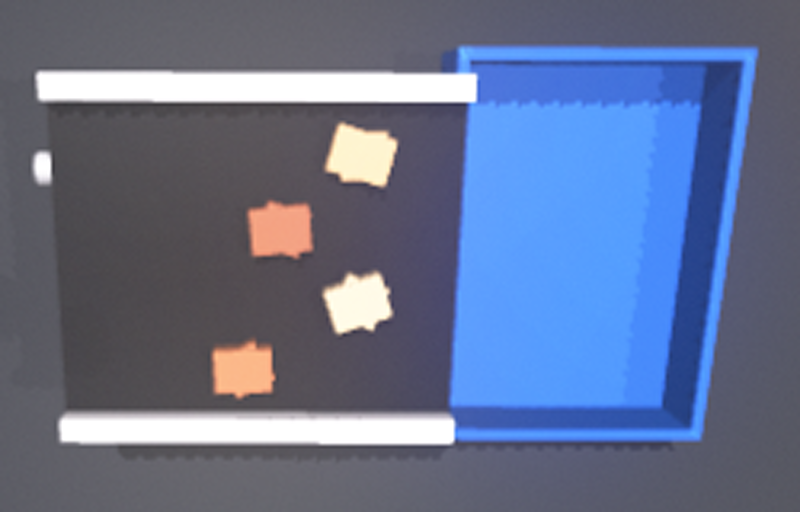

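View pics/w2.png

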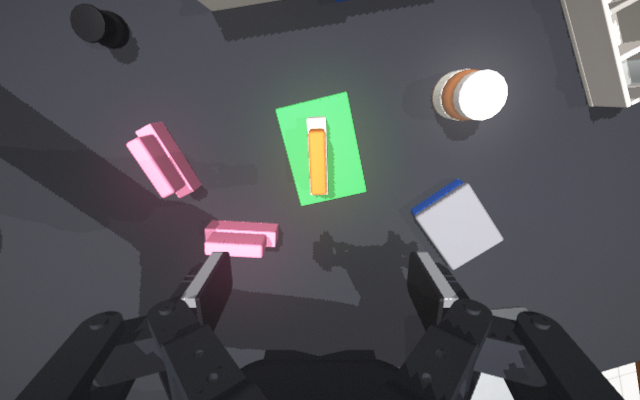

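View pics/w2c.png

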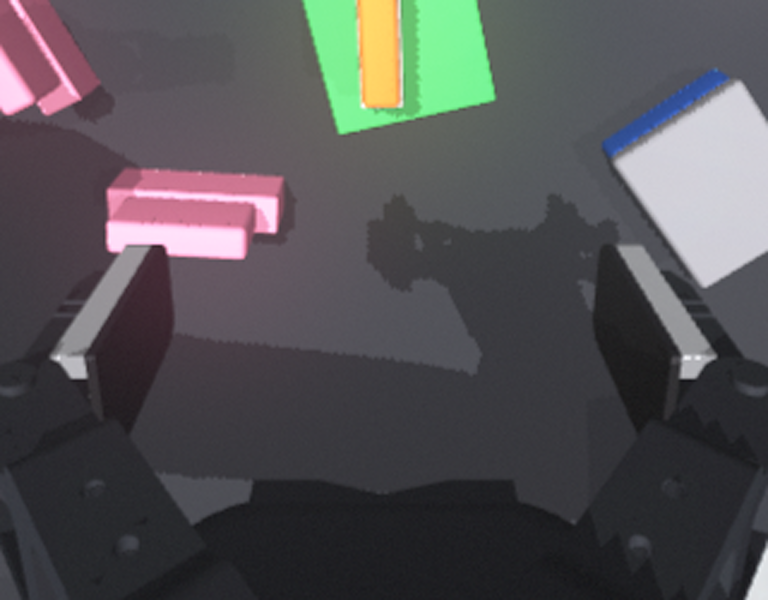

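Run:
```python
from h import *; import pickle
s,c=pickle.load(open('w1.pkl','rb'))
P=lambda u,v,z:ray(c,(235+(u+.5)/3.2-.5,60+(v+.5)/3.2-.5),z)[:2].round(1)
up=[(37,71),(37,101),(477,73),(477,102)];lo=[(60,414),(60,441),(454,418),(454,444)]
print('rails',[P(*p,70) for p in up],[P(*p,70) for p in lo])
a=np.array([P(*p,70) for p in up]);b=np.array([P(*p,70) for p in lo])
print('center',(a.mean(0)+b.mean(0))/2,'yaw',[np.degrees(np.arctan2(*(q[i]-q[j])[::-1])) for q,i,j in [(a,2,0),(a,3,1),(b,2,0),(b,3,1)]],'len',np.linalg.norm(a[2]-a[0]),np.linalg.norm(b[2]-b[0]),'out width',np.linalg.norm(a[0]-b[1]),np.linalg.norm(a[2]-b[3]))
tr=[(459,47),(757,47),(700,439)];print('tray',[P(*p,36) for p in tr])
ch=[(361,155),(280,230),(358,302),(243,371)];print('chips',[P(*p,69) for p in ch])
s,c=pickle.load(open('w2.pkl','rb'))
im=cv2.imread('pics/w2.png');hsv=cv2.cvtColor(im,cv2.COLOR_BGR2HSV)
m=cv2.inRange(hsv,(8,120,150),(25,255,255))[:,270:370];m=cv2.copyMakeBorder(m,0,0,270,270,cv2.BORDER_CONSTANT)
m[:110]=0;m[210:]=0
cn=max(cv2.findContours(m,0,1)[0],key=cv2.contourArea);r=cv2.minAreaRect(cn);print(r)
w=np.array([ray(c,p[0],70)[:2] for p in cn]).astype(np.float32);print('rib',cv2.minAreaRect(w))
m=cv2.inRange(hsv,(45,100,80),(75,255,255));cn=max(cv2.findContours(m,0,1)[0],key=cv2.contourArea);
w=np.array([ray(c,p[0],6)[:2] for p in cn]).astype(np.float32);print('pad',cv2.minAreaRect(w),cv2.boxPoints(cv2.minAreaRect(w)))
```

```text
rails [array([499.9,  38.9]), array([496.9,  30.3]), array([635.2,   2.2]), array([633.5,  -6.4])] [array([470.2, -71.5]), array([467. , -81.1]), array([ 604.9, -108.9]), array([ 602.9, -118.5])]
center [551.3125 -39.375 ] yaw [np.float64(-15.176258195467963), np.float64(-15.038399791764126), np.float64(-15.517529309750769), np.float64(-15.387029604457915)] len 140.18908659378596 139.79574385509738 out width 124.42833278638751 124.94710881008814
tray [array([637.6,  11.6]), array([737.9, -15.2]), array([ 700.3, -154.3])]
chips [array([593.8, -12.9]), array([561.9, -29.5]), array([581.6, -59.9]), array([537. , -73.3])]
((317.07757568359375, 161.51625061035156), (65.45161437988281, 16.103477478027344), 87.79740142822266)
rib ((515.9197387695312, -273.67071533203125), (71.16056823730469, 16.928354263305664), 68.81480407714844)
pad ((521.602294921875, -275.75579833984375), (129.85272216796875, 89.66063690185547), 80.07282257080078) [[ 466.25012 -331.98148]
 [ 554.56836 -347.43863]
 [ 576.95447 -219.53012]
 [ 488.63623 -204.07297]]
```

Run:
```python
from h import *; from workcell import cams
def rect(cx,cy,yaw,w,h,z):
    a=np.radians(yaw);R=np.array([[np.cos(a),-np.sin(a)],[np.sin(a),np.cos(a)]])
    return [np.r_[np.array([cx,cy])+R@np.array(q),z] for q in [(-w/2,-h/2),(w/2,-h/2),(w/2,h/2),(-w/2,h/2)]]
for n,(x0,y0,x1,y1),f in [('top',(300,140,450,250),5),('side',(270,180,400,350),3.5)]:
    im=cv2.imread(f'pics/{n}0.png')[y0:y1,x0:x1];im=cv2.resize(im,None,fx=f,fy=f,interpolation=cv2.INTER_CUBIC);c=cams.calibration(n)
    for col,(cx,cy),(px,py) in [((255,255,0),(551.3,-39.4),(521.6,-275.8)),((0,0,255),(551.3,-44.5),(522,-279.5))]:
        for q in [rect(cx,cy,-15.3,140,124,70),rect(px,py,-9.9,90,130,6)]:
            p=np.array([((proj(c,X)-[x0,y0]+.5)*f-.5) for X in q]).round().astype(np.int32);cv2.polylines(im,[p],True,col,1)
    cv2.imwrite(f'pics/ov_{n}.png',im[:600]);print(im.shape)
```

```text
(550, 750, 3)
(595, 455, 3)
```

View pics/ov_top.png

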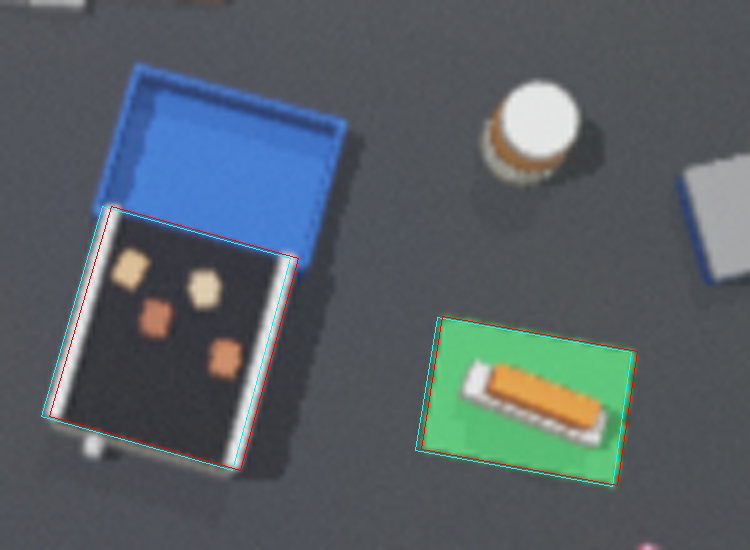

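View pics/ov_side.png

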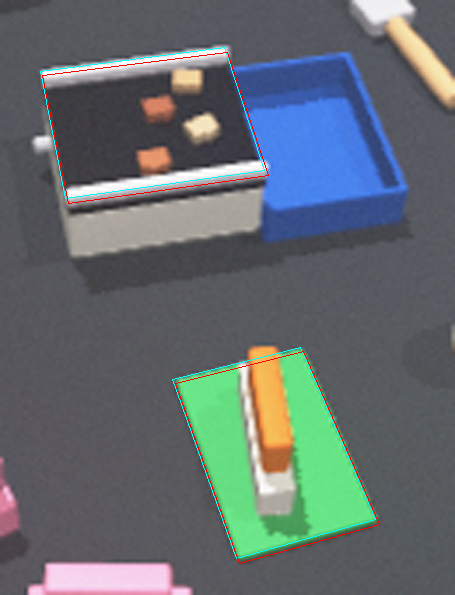

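Run:
```python
from h import *; from workcell import cams,manip
s=manip.sense();goto(s,(516,-277,43),-21.2);print(s['time'])
```

```text
{'x': -0.13, 'y': -0.49, 'z': 20.84, 'rx': -0.05, 'ry': 0.03, 'rz': -1.9}
3.9
```

>>> servo_tool:
  series:
    - {"x":-0.1,"y":-0.5,"z":4,"rx":0,"ry":0,"rz":-1.9,"hand":5}
    - {"x":-0.1,"y":-0.5,"z":8,"rx":0,"ry":0,"rz":-1.9,"hand":5}
    - {"x":-0.1,"y":-0.5,"z":12,"rx":0,"ry":0,"rz":-1.9,"hand":5}
    - {"x":-0.1,"y":-0.5,"z":15,"rx":0,"ry":0,"rz":-1.9,"hand":5}
    - {"x":-0.1,"y":-0.5,"z":17,"rx":0,"ry":0,"rz":-1.9,"hand":5}
    - {"x":-0.1,"y":-0.5,"z":17,"rx":0,"ry":0,"rz":-1.9,"hand":5}

```text
time: 4.5
ee_pos: [514.8, -273.2, 78.7]
orientation: [-3.085, 0.572, 0.009]
force: [-0.4, -0.1, 0.3]
opening: 0.584
```

Run:
```python
from h import *; from workcell import cams,manip
s=manip.sense();c=cams.calibration('wrist');im=cams.capture('wrist')
for z in (70,):
  for cy in (-273.7,-277):
    a=np.radians(-21.2);e=np.array([np.cos(a),np.sin(a)]);f=np.array([-e[1],e[0]])
    p=[proj(c,np.r_[np.array([516,cy])+i*e+j*f,70]) for i,j in [(-9,-35),(9,-35),(9,35),(-9,35)]];cv2.polylines(im,[np.array(p).round().astype(np.int32)],True,(255,0,0) if cy<-275 else (255,255,0),1)
cv2.imwrite('pics/w3.png',im);goto(s,(516,-277,43),-21.2);print(s['ee_pos'],proj(c,s['ee_pos']))
```

```text
{'x': 0.27, 'y': 0.32, 'z': 3.57, 'rx': -0.17, 'ry': 0.36, 'rz': 0.18}
[ 514.8251518  -273.22067693   78.74943972] [321.05174333 254.96737645]
```

View pics/w3.png

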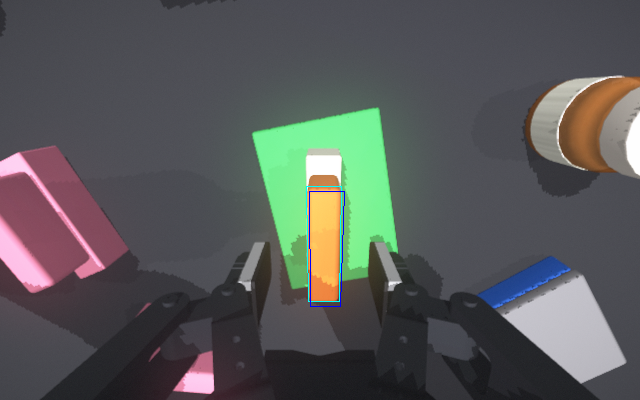

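>>> servo_tool:
  series:
    - {"x":0.1,"y":0.1,"z":2,"rx":0,"ry":0.3,"rz":0,"hand":5}
    - {"x":0.1,"y":0.1,"z":3.5,"rx":0,"ry":0.3,"rz":0,"hand":5}
    - {"x":0.1,"y":0.1,"z":3.5,"rx":0,"ry":0.3,"rz":0,"hand":5}
    - {"x":0.1,"y":0.1,"z":3.5,"rx":0,"ry":0.3,"rz":0,"hand":5}

```text
time: 4.95
ee_pos: [517.5, -275.4, 47.3]
orientation: [-3.088, 0.572, -0.006]
force: [-0.9, 0.0, 0.4]
opening: 0.584
```

>>> servo_tool:
  series:
    - {"x":0,"y":0,"z":0,"rx":0,"ry":0,"rz":0,"hand":1}
    - {"x":0,"y":0,"z":0,"rx":0,"ry":0,"rz":0,"hand":1}
    - {"x":0,"y":0,"z":0,"rx":0,"ry":0,"rz":0,"hand":1}
    - {"x":0,"y":0,"z":0,"rx":0,"ry":0,"rz":0,"hand":1}
    - {"x":0,"y":0,"z":0,"rx":0,"ry":0,"rz":0,"hand":1}
    - {"x":0,"y":0,"z":0,"rx":0,"ry":0,"rz":0,"hand":1}
  squeeze: 60

```text
time: 5.55
ee_pos: [518.4, -275.8, 48.8]
orientation: [-3.089, 0.572, -0.01]
force: [0.4, 2.4, 6.8]
opening: 0.194
```

Run:
```python
from h import *; from workcell import cams,manip
s=manip.sense();c=cams.calibration('wrist');im=cams.capture('wrist');cv2.imwrite('pics/w4.png',im);goto(s,(518,-276,150),-21);s=manip.sense();print(s)
im=cams.capture('side')[250:350,290:410];cv2.imwrite('pics/s4.png',cv2.resize(im,None,fx=5,fy=5,interpolation=cv2.INTER_CUBIC))
```

```text
{'x': 0.03, 'y': 0.01, 'z': -10.12, 'rx': -0.1, 'ry': -0.34, 'rz': 0.02}
{'time': 5.6, 'joints': array([-0.61629748,  0.56665751, -0.32533005,  0.6733587 ,  0.00306551,
        1.3206404 ]), 'dq': array([-0.00012786, -0.00142717, -0.00131729,  0.00068163, -0.00085727,
        0.00083709]), 'effort': array([-4.12234403e-01, -4.77744842e+01,  1.98807389e+01, -5.25894463e-01,
       -1.46139320e-01,  1.08677696e-02]), 'ee_pos': array([ 518.40403929, -275.86936158,   48.80426243]), 'orientation': array([-3.08859572,  0.57182092, -0.00978995]), 'force': array([-1.1760611 ,  1.12041992,  6.33149306]), 'wrist_torque': array([ 0.18477122,  0.16964616, -0.00392803]), 'opening': 0.1975986208564484}
```

View pics/w4.png

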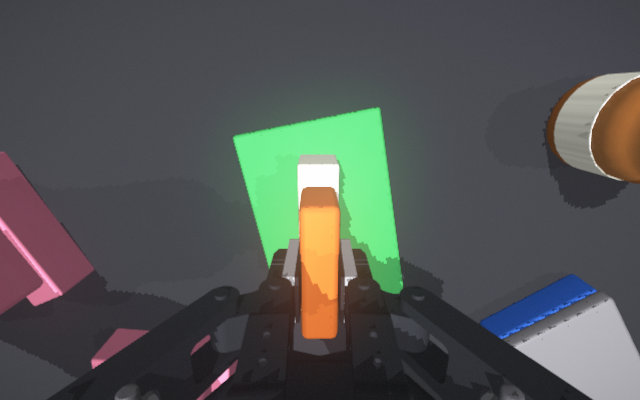

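View pics/s4.png

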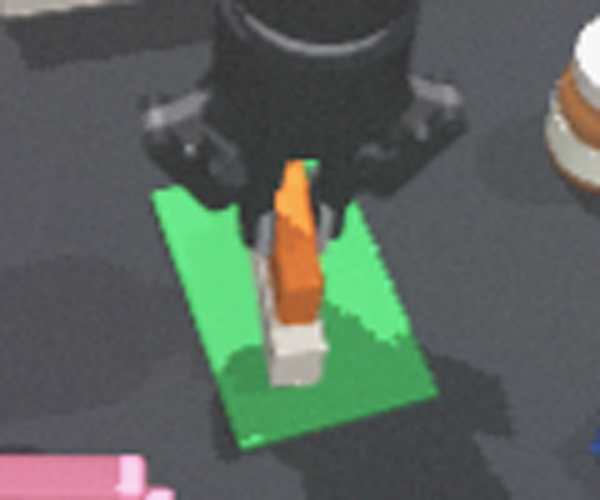

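Run:
```python
from h import *; from workcell import cams,manip
s=manip.sense();c=cams.calibration('wrist');
print([ray(c,p,70).round(1) for p in [(320,205),(320,337)]])
goto(s,(501,-28.5,170),-15.3)
```

```text
[array([ 530.4, -242.6,   70. ]), array([ 505.8, -306.5,   70. ])]
{'x': -10.41, 'y': -22.49, 'z': -12.15, 'rx': -0.08, 'ry': -0.35, 'rz': -5.68}
```

>>> servo_tool:
  series:
    - {"x":0,"y":0,"z":-3,"rx":0,"ry":0,"rz":0,"hand":1}
    - {"x":0,"y":0,"z":-7,"rx":0,"ry":0,"rz":0,"hand":1}
    - {"x":-1,"y":-2,"z":-11,"rx":0,"ry":0,"rz":0,"hand":1}
    - {"x":-3,"y":-6,"z":-12.2,"rx":0,"ry":-0.3,"rz":-2,"hand":1}
    - {"x":-5,"y":-10,"z":-12.2,"rx":0,"ry":-0.3,"rz":-4,"hand":1}
    - {"x":-7,"y":-14,"z":-12.2,"rx":0,"ry":-0.3,"rz":-5.7,"hand":1}
    - {"x":-9,"y":-18,"z":-12.2,"rx":0,"ry":-0.3,"rz":-5.7,"hand":1}
    - {"x":-10.4,"y":-22.5,"z":-12.2,"rx":0,"ry":-0.3,"rz":-5.7,"hand":1}
    - {"x":-10.4,"y":-22.5,"z":-12.2,"rx":0,"ry":-0.3,"rz":-5.7,"hand":1}
    - {"x":-10.4,"y":-22.5,"z":-12.2,"rx":0,"ry":-0.3,"rz":-5.7,"hand":1}
    - {"x":-10.4,"y":-22.5,"z":-12.2,"rx":0,"ry":-0.3,"rz":-5.7,"hand":1}

```text
time: 6.75
ee_pos: [501.3, -29.1, 170.7]
orientation: [-3.113, 0.419, -0.002]
force: [-0.3, -0.0, -1.6]
opening: 0.198
```

Run:
```python
from h import *; from workcell import cams,manip
s=manip.sense();c=cams.calibration('wrist');im=cams.capture('wrist');cv2.imwrite('pics/w5.png',im);goto(s,(501,-28.5,110),-15.3);print(s['ee_pos'],s['force'])
im=cams.capture('side')[170:280,250:400];cv2.imwrite('pics/s5.png',cv2.resize(im,None,fx=5,fy=5,interpolation=cv2.INTER_CUBIC))
im=cams.capture('top')[140:250,290:400];cv2.imwrite('pics/t5.png',cv2.resize(im,None,fx=5,fy=5,interpolation=cv2.INTER_CUBIC))
```

```text
{'x': -0.05, 'y': -0.05, 'z': 6.07, 'rx': -0.05, 'ry': -0.08, 'rz': -0.02}
[501.25728997 -29.14842124 170.71228114] [-0.34717169 -0.04474305 -1.64513176]
```

View pics/w5.png

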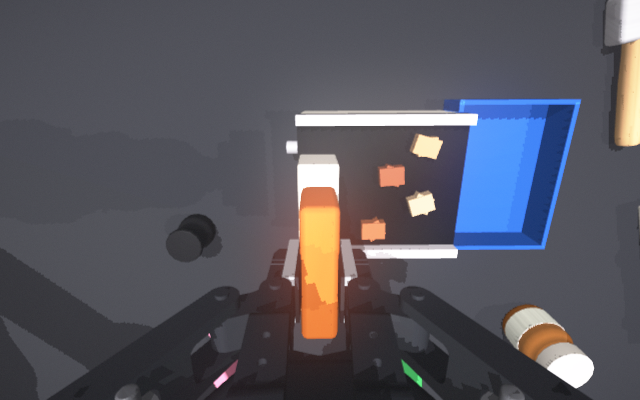

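View pics/s5.png

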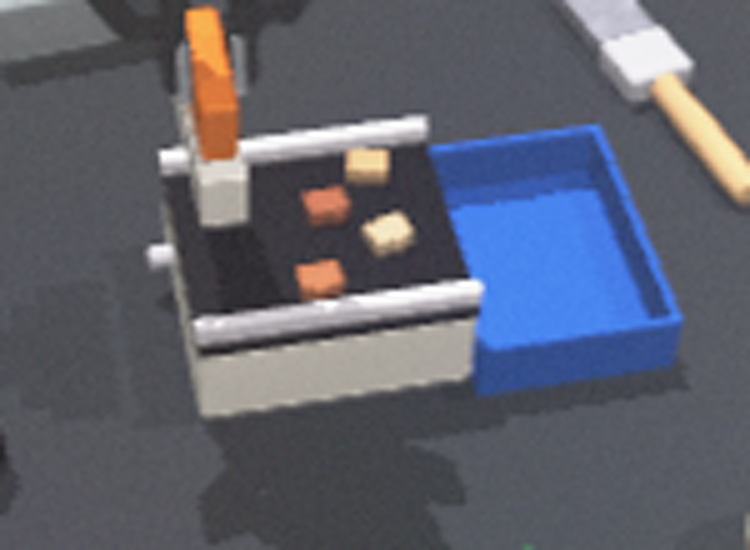

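View pics/t5.png

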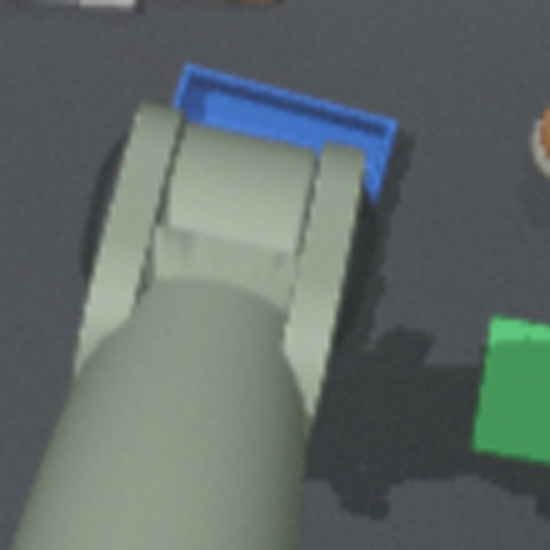

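Run:
```python
from h import *; from workcell import cams,manip
im=cv2.imread('pics/w5.png')
g=cv2.cvtColor(im,cv2.COLOR_BGR2GRAY).astype(int)
for u in (365,390,420,440): print(u,'up',[(v,int(g[v,u])) for v in range(108,130)],'lo',[(v,int(g[v,u])) for v in range(242,262)])
s=manip.sense();c=cams.calibration('wrist')
ey=np.array([np.sin(np.radians(15.3)),np.cos(np.radians(15.3))])
T=s['ee_pos'][:2]@ey
for v0,v1 in [((440,114.5),(440,258))]:
    print('rails ey rel tcp',ray(c,v0,70)[:2]@ey-T,ray(c,v1,70)[:2]@ey-T)
print('rib ends rel tcp',[ray(c,(320,v),192)[:2]@ey-T for v in (205,337)])
print('plate end/start x', [ray(c,p,70).round(1) for p in [(296,119),(477,119),(457,253)]])
```

```text
365 up [(108, 103), (109, 103), (110, 144), (111, 196), (112, 186), (113, 149), (114, 219), (115, 254), (116, 255), (117, 255), (118, 255), (119, 255), (120, 255), (121, 255), (122, 255), (123, 255), (124, 255), (125, 251), (126, 82), (127, 81), (128, 81), (129, 82)] lo [(242, 73), (243, 73), (244, 99), (245, 157), (246, 196), (247, 195), (248, 196), (249, 211), (250, 233), (251, 240), (252, 228), (253, 180), (254, 138), (255, 105), (256, 94), (257, 72), (258, 74), (259, 83), (260, 84), (261, 73)]
390 up [(108, 102), (109, 106), (110, 149), (111, 197), (112, 187), (113, 151), (114, 218), (115, 254), (116, 255), (117, 255), (118, 255), (119, 255), (120, 255), (121, 255), (122, 255), (123, 255), (124, 254), (125, 226), (126, 78), (127, 77), (128, 79), (129, 80)] lo [(242, 68), (243, 64), (244, 113), (245, 172), (246, 194), (247, 197), (248, 193), (249, 221), (250, 253), (251, 255), (252, 255), (253, 254), (254, 240), (255, 239), (256, 239), (257, 223), (258, 136), (259, 77), (260, 76), (261, 75)]
420 up [(108, 102), (109, 110), (110, 153), (111, 196), (112, 178), (113, 139), (114, 239)
[... 470 characters left out ...]
, (112, 178), (113, 140), (114, 238), (115, 255), (116, 255), (117, 255), (118, 255), (119, 255), (120, 255), (121, 255), (122, 255), (123, 255), (124, 253), (125, 170), (126, 74), (127, 73), (128, 75), (129, 78)] lo [(242, 56), (243, 56), (244, 129), (245, 193), (246, 194), (247, 197), (248, 200), (249, 238), (250, 254), (251, 255), (252, 255), (253, 255), (254, 255), (255, 255), (256, 255), (257, 253), (258, 177), (259, 92), (260, 90), (261, 91)]
rails ey rel tcp 64.54865202986353 -59.359941148140145
rib ends rel tcp [np.float64(35.51669519885472), np.float64(-32.78962243928241)]
plate end/start x [array([499.5,  34.6,  70. ]), array([633.7,  -2.6,  70. ]), array([ 603.4, -114.1,   70. ])]
```

>>> servo_tool:
  series:
    - {"x":0,"y":-0.1,"z":3,"rx":0,"ry":0,"rz":0,"hand":1}
    - {"x":0,"y":-0.1,"z":5,"rx":0,"ry":0,"rz":0,"hand":1}
    - {"x":0,"y":-0.1,"z":6,"rx":0,"ry":0,"rz":0,"hand":1}
    - {"x":0,"y":-0.1,"z":6.5,"rx":0,"ry":0,"rz":0,"hand":1}
    - {"x":0,"y":-0.1,"z":6.7,"rx":0,"ry":0,"rz":0,"hand":1}
    - {"x":0,"y":-0.1,"z":6.7,"rx":0,"ry":0,"rz":0,"hand":1}
    - {"x":0,"y":-0.1,"z":6.7,"rx":0,"ry":0,"rz":0,"hand":1}

```text
time: 7.6
ee_pos: [502.2, -28.9, 104.3]
orientation: [-3.112, 0.421, -0.004]
force: [-0.3, -0.5, -0.7]
opening: 0.196
```

Run:
```python
from h import *; from workcell import cams,manip
s=manip.sense();print(s['ee_pos'],s['force'])
im=cams.capture('side')[170:280,250:400];cv2.imwrite('pics/s6.png',cv2.resize(im,None,fx=5,fy=5,interpolation=cv2.INTER_CUBIC))
```

```text
[502.20693333 -28.86685031 104.28034804] [-0.25963401 -0.48346473 -0.70353735]
```

View pics/s6.png

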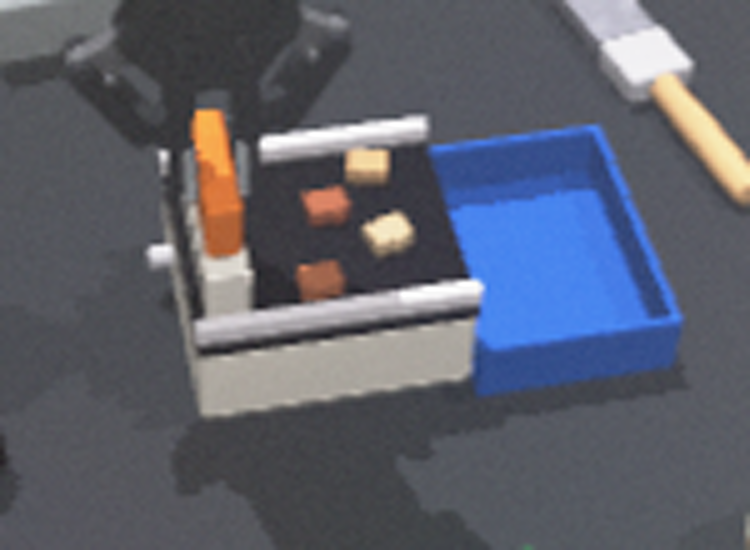

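>>> servo_tool:
  series:
    - {"x":0,"y":0,"z":0.15,"rx":0,"ry":0,"rz":0,"hand":1}
    - {"x":1,"y":0,"z":0.15,"rx":0,"ry":0,"rz":0,"hand":1}
    - {"x":2,"y":0,"z":0.15,"rx":0,"ry":0,"rz":0,"hand":1}
    - {"x":3,"y":0,"z":0.15,"rx":0,"ry":0,"rz":0,"hand":1}
    - {"x":4,"y":0,"z":0.15,"rx":0,"ry":0,"rz":0,"hand":1}
    - {"x":5,"y":0,"z":0.15,"rx":0,"ry":0,"rz":0,"hand":1}
    - {"x":5,"y":0,"z":0.15,"rx":0,"ry":0,"rz":0,"hand":1}

```text
time: 8.35
ee_pos: [552.2, -42.7, 102.9]
orientation: [-3.112, 0.421, -0.006]
force: [0.7, 1.1, -1.1]
opening: 0.193
```

Run:
```python
from h import *; from workcell import cams,manip
s=manip.sense();print(s['ee_pos'],s['force']);goto(s,(551.3+82*.9646,-42-82*.2639,103),-15.3)
cv2.imwrite('pics/w7.png',cams.capture('wrist'))
im=cams.capture('side')[170:280,250:400];cv2.imwrite('pics/s7.png',cv2.resize(im,None,fx=5,fy=5,interpolation=cv2.INTER_CUBIC))
```

```text
[552.16731434 -42.69370342 102.90842678] [ 0.71612755  1.12892421 -1.14340769]
{'x': 8.1, 'y': -0.06, 'z': 0.02, 'rx': -0.07, 'ry': -0.22, 'rz': -0.12}
```

View pics/s7.png

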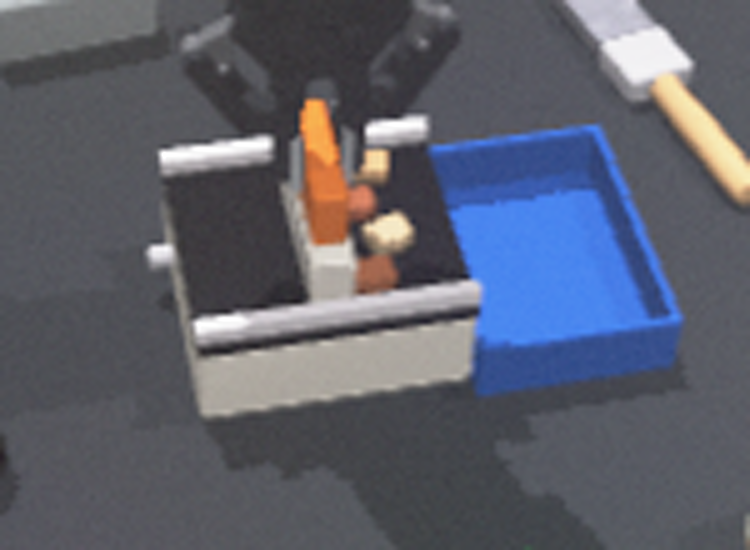

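View pics/w7.png

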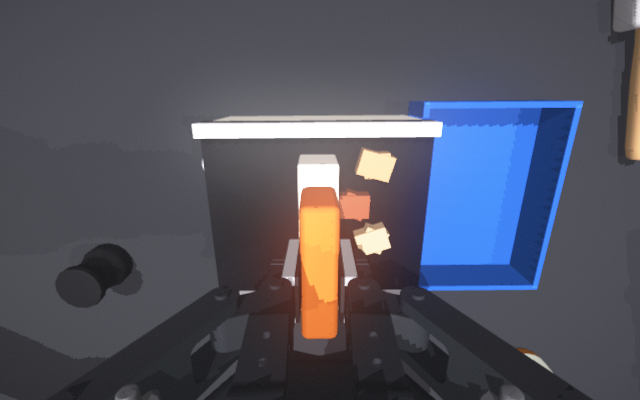

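>>> servo_tool:
  series:
    - {"x":0.8,"y":0,"z":0.1,"rx":0,"ry":0,"rz":0,"hand":1}
    - {"x":1.8,"y":0,"z":0.1,"rx":0,"ry":0,"rz":0,"hand":1}
    - {"x":2.8,"y":0,"z":0.1,"rx":0,"ry":0,"rz":0,"hand":1}
    - {"x":3.8,"y":0,"z":0.1,"rx":0,"ry":0,"rz":0,"hand":1}
    - {"x":4.8,"y":0,"z":0.1,"rx":0,"ry":0,"rz":0,"hand":1}
    - {"x":5.8,"y":0,"z":0.1,"rx":0,"ry":0,"rz":0,"hand":1}
    - {"x":6.8,"y":0,"z":0.1,"rx":0,"ry":0,"rz":0,"hand":1}
    - {"x":7.8,"y":0,"z":0.0,"rx":0,"ry":0,"rz":0,"hand":1}
    - {"x":8.4,"y":0,"z":0.0,"rx":0,"ry":0,"rz":0,"hand":1}
    - {"x":8.4,"y":0,"z":0.0,"rx":0,"ry":0,"rz":0,"hand":1}

```text
time: 9.45
ee_pos: [632.4, -64.8, 102.9]
orientation: [-3.112, 0.421, -0.006]
force: [-0.3, -0.1, -1.9]
opening: 0.194
```

Run:
```python
from h import *; from workcell import cams,manip
s=manip.sense();print(s['ee_pos'],s['force'])
cv2.imwrite('pics/w8.png',cams.capture('wrist'))
im=cams.capture('side')[170:280,250:400];cv2.imwrite('pics/s8.png',cv2.resize(im,None,fx=5,fy=5,interpolation=cv2.INTER_CUBIC))
```

```text
[632.41305512 -64.79971366 102.88352475] [-0.30314352 -0.05197086 -1.90690996]
```

View pics/s8.png

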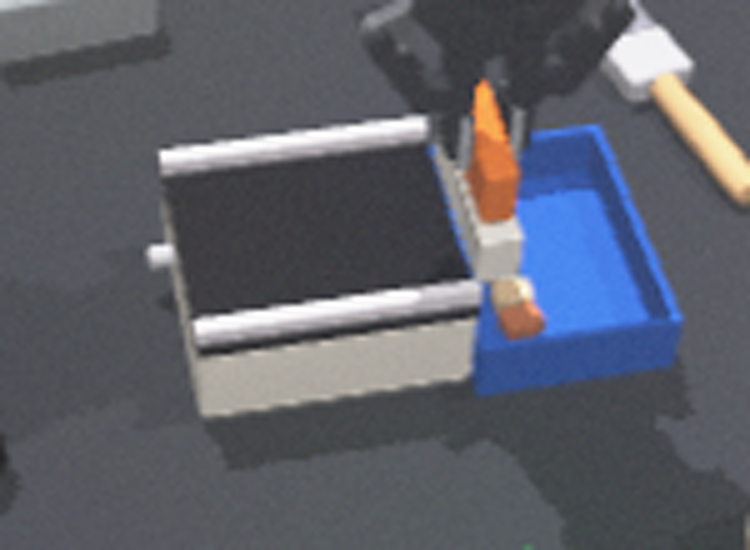

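View pics/w8.png

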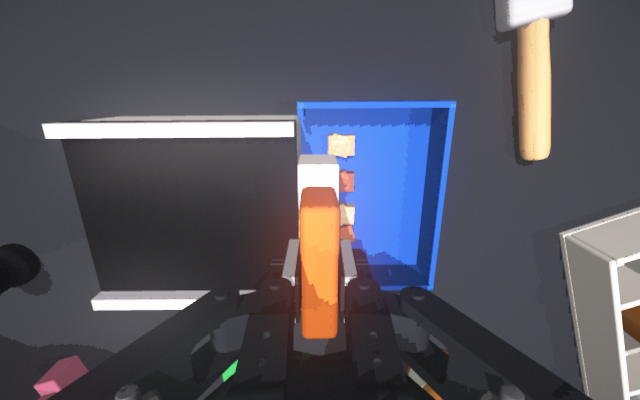

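Run:
```python
from h import *; from workcell import cams,manip
s=manip.sense();goto(s,(521,-277,100),-21)
```

```text
{'x': -5.0, 'y': 23.42, 'z': 0.23, 'rx': -0.07, 'ry': -0.12, 'rz': 5.6}
```

>>> servo_tool:
  series:
    - {"x":0.3,"y":0,"z":-2,"rx":0,"ry":0,"rz":0,"hand":1}
    - {"x":0.3,"y":0,"z":-5,"rx":0,"ry":0,"rz":0,"hand":1}
    - {"x":0,"y":2,"z":-7,"rx":0,"ry":0,"rz":0,"hand":1}
    - {"x":-1,"y":6,"z":-7,"rx":0,"ry":0,"rz":2,"hand":1}
    - {"x":-2,"y":10,"z":-7,"rx":0,"ry":0,"rz":4,"hand":1}
    - {"x":-3,"y":14,"z":-7,"rx":0,"ry":0,"rz":5.6,"hand":1}
    - {"x":-4,"y":18,"z":-6,"rx":0,"ry":0,"rz":5.6,"hand":1}
    - {"x":-5,"y":22,"z":-4,"rx":0,"ry":0,"rz":5.6,"hand":1}
    - {"x":-5,"y":23.4,"z":-1,"rx":0,"ry":0,"rz":5.6,"hand":1}
    - {"x":-5,"y":23.4,"z":0.2,"rx":0,"ry":0,"rz":5.6,"hand":1}
    - {"x":-5,"y":23.4,"z":0.2,"rx":0,"ry":0,"rz":5.6,"hand":1}

```text
time: 10.65
ee_pos: [519.2, -275.4, 98.3]
orientation: [-3.085, 0.573, 0.003]
force: [-0.4, 0.2, -1.1]
opening: 0.197
```

Run:
```python
from h import *; from workcell import cams,manip
s=manip.sense();print(s['ee_pos'],s['force']);goto(s,(521,-277,50),-21)
cv2.imwrite('pics/w9.png',cams.capture('wrist'))
im=cams.capture('side')[180:350,270:400];cv2.imwrite('pics/s9.png',cv2.resize(im,None,fx=3.5,fy=3.5,interpolation=cv2.INTER_CUBIC))
im=cams.capture('top')[140:250,300:450];cv2.imwrite('pics/t9.png',cv2.resize(im,None,fx=5,fy=5,interpolation=cv2.INTER_CUBIC))
```

```text
[ 519.20294052 -275.40324903   98.28781363] [-0.42547502  0.24071337 -1.14248558]
{'x': 0.24, 'y': 0.1, 'z': 4.83, 'rx': -0.18, 'ry': 0.15, 'rz': -0.04}
```

View pics/s9.png

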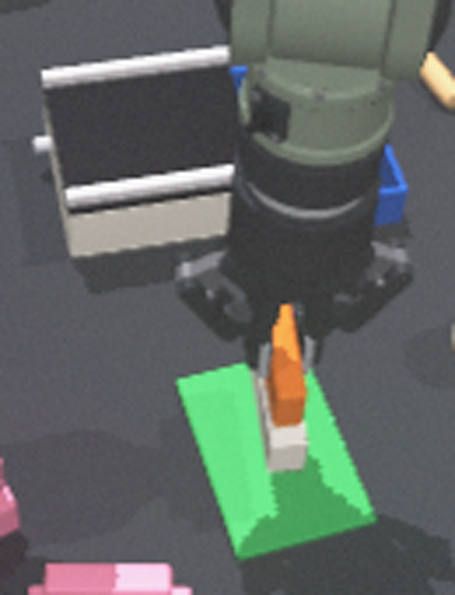

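View pics/w9.png

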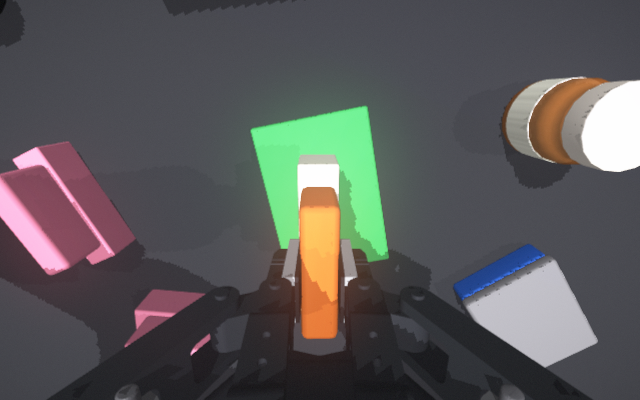

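View pics/t9.png

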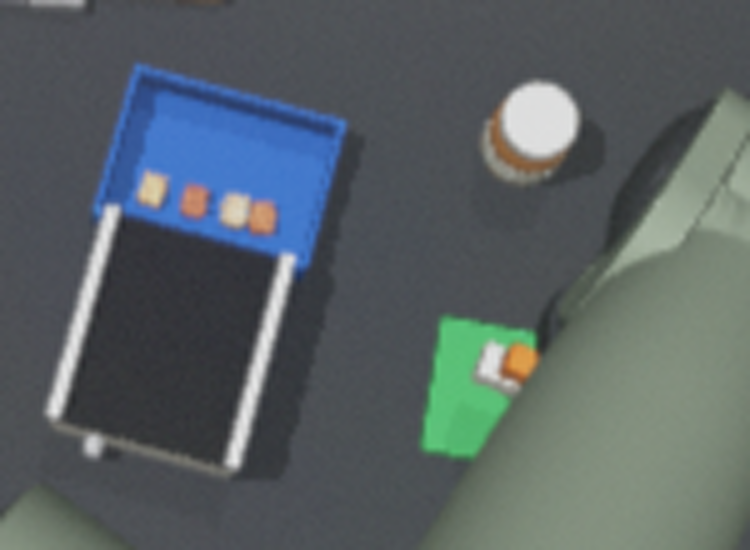

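>>> servo_tool:
  series:
    - {"x":0.2,"y":0.1,"z":2,"rx":-0.2,"ry":0.1,"rz":0,"hand":1}
    - {"x":0.2,"y":0.1,"z":3.5,"rx":-0.2,"ry":0.1,"rz":0,"hand":1}
    - {"x":0.2,"y":0.1,"z":4.3,"rx":-0.2,"ry":0.1,"rz":0,"hand":1}
    - {"x":0.2,"y":0.1,"z":4.7,"rx":-0.2,"ry":0.1,"rz":0,"hand":1}
    - {"x":0.2,"y":0.1,"z":4.9,"rx":-0.2,"ry":0.1,"rz":0,"hand":1}
    - {"x":0.2,"y":0.1,"z":4.9,"rx":-0.2,"ry":0.1,"rz":0,"hand":1}
    - {"x":0.2,"y":0.1,"z":4.9,"rx":-0.2,"ry":0.1,"rz":0,"hand":1}

```text
time: 11.5
ee_pos: [524.2, -277.9, 53.0]
orientation: [3.086, -0.569, 0.009]
force: [0.1, -0.4, -1.5]
opening: 0.193
```

>>> servo_tool:
  series:
    - {"x":0,"y":0,"z":0.2,"rx":0,"ry":0,"rz":0,"hand":1}
    - {"x":0,"y":0,"z":0.3,"rx":0,"ry":0,"rz":0,"hand":1}
    - {"x":0,"y":0,"z":0.4,"rx":0,"ry":0,"rz":0,"hand":1}
    - {"x":0,"y":0,"z":0.4,"rx":0,"ry":0,"rz":0,"hand":1}

```text
time: 11.9
ee_pos: [524.2, -278.1, 49.0]
orientation: [3.086, -0.57, 0.009]
force: [0.2, 0.2, -1.1]
opening: 0.196
```

Run:
```python
from h import *; from workcell import cams,manip
s=manip.sense();print(s['ee_pos'],s['force']);goto(s,(521,-277,50),-21)
im=cams.capture('side')[180:350,270:400];cv2.imwrite('pics/s10.png',cv2.resize(im,None,fx=3.5,fy=3.5,interpolation=cv2.INTER_CUBIC))
```

```text
[ 524.23851033 -278.05819476   49.01815472] [ 0.1637211   0.22039987 -1.0529865 ]
{'x': -0.34, 'y': 0.02, 'z': -0.1, 'rx': 0.14, 'ry': -0.35, 'rz': 0.09}
```

View pics/s10.png

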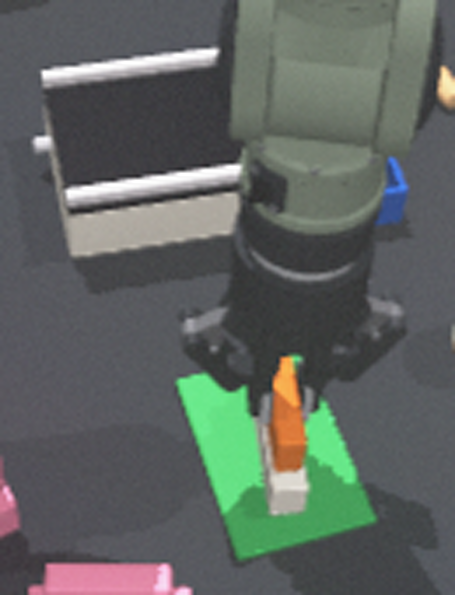

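>>> servo_tool:
  series:
    - {"x":0,"y":0,"z":0.1,"rx":0,"ry":0,"rz":0,"hand":1}
    - {"x":0,"y":0,"z":0.1,"rx":0,"ry":0,"rz":0,"hand":1}
    - {"x":0,"y":0,"z":0.1,"rx":0,"ry":0,"rz":0,"hand":1}

```text
time: 12.25
ee_pos: [524.2, -278.2, 48.8]
orientation: [3.086, -0.57, 0.009]
force: [-1.7, 1.3, 5.6]
opening: 0.198
```

>>> servo_tool:
  series:
    - {"x":0,"y":0,"z":-0.05,"rx":0,"ry":0,"rz":0,"hand":2.5}
    - {"x":0,"y":0,"z":-0.05,"rx":0,"ry":0,"rz":0,"hand":4}
    - {"x":0,"y":0,"z":-0.05,"rx":0,"ry":0,"rz":0,"hand":5}
    - {"x":0,"y":0,"z":-0.05,"rx":0,"ry":0,"rz":0,"hand":5}

```text
time: 12.65
ee_pos: [524.2, -278.2, 49.2]
orientation: [3.086, -0.57, 0.009]
force: [-0.6, 0.2, -0.0]
opening: 0.585
```

Run:
```python
from h import *; from workcell import cams,manip
s=manip.sense();print(s['ee_pos'],s['opening'],s['force'])
cv2.imwrite('pics/w11.png',cams.capture('wrist'))
```

```text
[ 524.21179647 -278.15501921   49.23165985] 0.5852154407287649 [-0.58385937  0.19013902 -0.01566892]
```

View pics/w11.png

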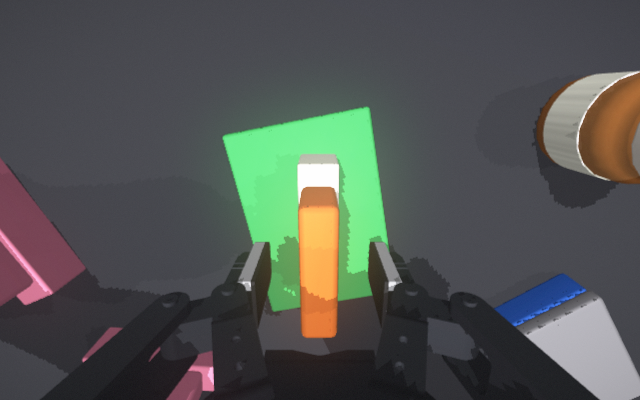

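>>> servo_tool:
  series:
    - {"x":0,"y":0,"z":-2,"rx":0,"ry":0,"rz":0,"hand":5}
    - {"x":0,"y":0,"z":-5,"rx":0,"ry":0,"rz":0,"hand":5}
    - {"x":0,"y":0,"z":-9,"rx":0,"ry":0,"rz":0,"hand":5}
    - {"x":0,"y":0,"z":-13,"rx":0,"ry":0,"rz":0,"hand":5}
    - {"x":0,"y":0,"z":-16,"rx":0,"ry":0,"rz":0,"hand":5}
    - {"x":0,"y":0,"z":-16,"rx":0,"ry":0,"rz":0,"hand":5}

```text
time: 13.3
ee_pos: [525.8, -279.0, 214.3]
orientation: [3.082, -0.569, 0.021]
force: [0.3, 0.2, 0.0]
opening: 0.584
```

Run:
```python
from h import *; from workcell import cams,manip
s=manip.sense();print(s['ee_pos'],s['opening'],s['force']);goto(s,(523,200,220),0)
cv2.imwrite('pics/w12.png',cams.capture('wrist'))
```

```text
[ 525.84930256 -279.02798168  214.2742285 ] 0.5836475801137022 [0.27857071 0.17759818 0.03676073]
{'x': -17.35, 'y': -44.64, 'z': -1.04, 'rx': 0.42, 'ry': -0.78, 'rz': -20.91}
```

View pics/w12.png

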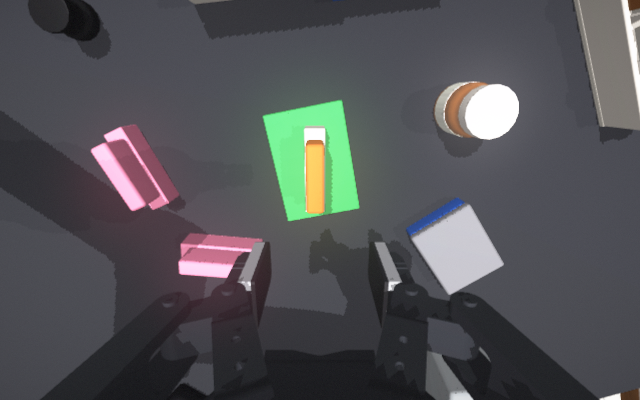

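Scraper stands upright, centred on the pad (rib around px 315,180; pad 265–358 × 101–220). Now over to the switch.

>>> servo_tool:
  series:
    - {"x":-17.4,"y":-44.6,"z":-1,"rx":0.4,"ry":-0.8,"rz":-20.9,"hand":0}
    - {"x":-17.4,"y":-44.6,"z":-1,"rx":0.4,"ry":-0.8,"rz":-20.9,"hand":0}
    - {"x":-17.4,"y":-44.6,"z":-1,"rx":0.4,"ry":-0.8,"rz":-20.9,"hand":0}
    - {"x":-17.4,"y":-44.6,"z":-1,"rx":0.4,"ry":-0.8,"rz":-20.9,"hand":0}
    - {"x":-17.4,"y":-44.6,"z":-1,"rx":0.4,"ry":-0.8,"rz":-20.9,"hand":0}
    - {"x":-17.4,"y":-44.6,"z":-1,"rx":0.4,"ry":-0.8,"rz":-20.9,"hand":0}
    - {"x":-17.4,"y":-44.6,"z":-1,"rx":0.4,"ry":-0.8,"rz":-20.9,"hand":0}
    - {"x":-17.4,"y":-44.6,"z":-1,"rx":0.4,"ry":-0.8,"rz":-20.9,"hand":0}
    - {"x":-17.4,"y":-44.6,"z":-1,"rx":0.4,"ry":-0.8,"rz":-20.9,"hand":0}
    - {"x":-17.4,"y":-44.6,"z":-1,"rx":0.4,"ry":-0.8,"rz":-20.9,"hand":0}
    - {"x":-17.4,"y":-44.6,"z":-1,"rx":0.4,"ry":-0.8,"rz":-20.9,"hand":0}
    - {"x":-17.4,"y":-44.6,"z":-1,"rx":0.4,"ry":-0.8,"rz":-20.9,"hand":0}
    - {"x":-17.4,"y":-44.6,"z":-1,"rx":0.4,"ry":-0.8,"rz":-20.9,"hand":0}
  squeeze: 30

```text
time: 14.65
ee_pos: [520.9, 199.5, 217.0]
orientation: [-3.141, 0.002, 0.008]
force: [0.1, -1.2, -0.2]
opening: -0.001
```

Run:
```python
from h import *; from workcell import cams,manip
s=manip.sense();print(s['ee_pos'],s['opening'],s['force'])
im=cams.capture('wrist');c=cams.calibration('wrist')
hsv=cv2.cvtColor(im,cv2.COLOR_BGR2HSV);m=cv2.inRange(hsv,(22,120,120),(35,255,255))
cn=max(cv2.findContours(m,0,1)[0],key=cv2.contourArea);r=cv2.minAreaRect(cn);print(r)
print('cap by bbox',ray(c,r[0],96));goto(s,(523,243.5,150),0)
cv2.imwrite('pics/w13.png',im)
```

```text
[520.8743438  199.45445595 216.97078197] -0.000816030979883063 [ 0.13134482 -1.19584118 -0.20597763]
((322.0, 128.0), (56.0, 58.0), 0.0)
cap by bbox [522.18251002 252.03462087  96.        ]
{'x': 0.24, 'y': -4.4, 'z': 6.7, 'rx': -0.05, 'ry': 0.29, 'rz': -0.08}
```

View pics/w13.png

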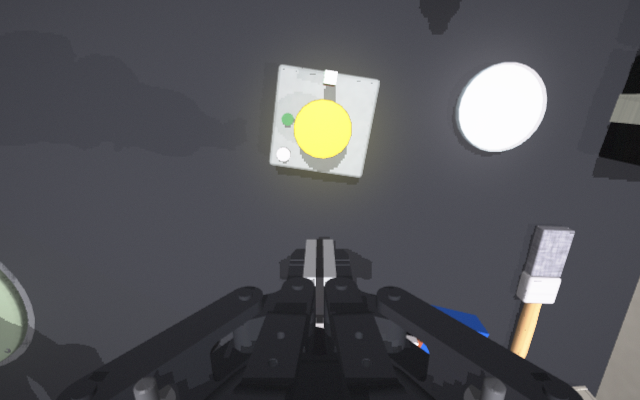

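>>> servo_tool:
  series:
    - {"x":0.2,"y":-2,"z":0,"rx":0,"ry":0,"rz":0,"hand":0}
    - {"x":0.2,"y":-4.6,"z":1,"rx":0,"ry":0,"rz":0,"hand":0}
    - {"x":0.2,"y":-4.6,"z":5,"rx":0,"ry":0,"rz":0,"hand":0}
    - {"x":0.2,"y":-4.6,"z":8,"rx":0,"ry":0,"rz":0,"hand":0}
    - {"x":0.2,"y":-4.6,"z":10,"rx":0,"ry":0,"rz":0,"hand":0}
    - {"x":0.2,"y":-4.6,"z":11,"rx":0,"ry":0,"rz":0,"hand":0}
    - {"x":0.2,"y":-4.6,"z":11,"rx":0,"ry":0,"rz":0,"hand":0}
    - {"x":0.2,"y":-4.6,"z":11,"rx":0,"ry":0,"rz":0,"hand":0}

```text
time: 15.5
ee_pos: [523.5, 244.9, 108.1]
orientation: [-3.14, 0.005, 0.006]
force: [-0.4, 0.7, -0.1]
opening: -0.001
```

Run:
```python
from h import *; from workcell import cams,manip
s=manip.sense();print(s['ee_pos'],s['opening'],s['force'])
im=cams.capture('wrist');cv2.imwrite('pics/w14.png',im)
im=cams.capture('side')[110:210,220:330];cv2.imwrite('pics/s14.png',cv2.resize(im,None,fx=5,fy=5,interpolation=cv2.INTER_CUBIC))
```

```text
[523.46156447 244.91427608 108.13352418] -0.0010071298664828608 [-0.35078044  0.73246273 -0.0918636 ]
```

View pics/w14.png

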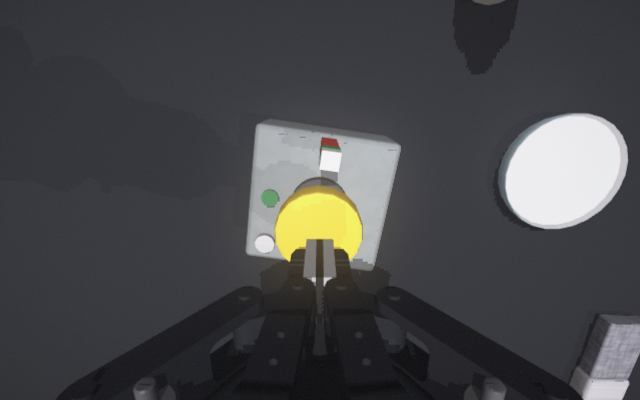

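View pics/s14.png

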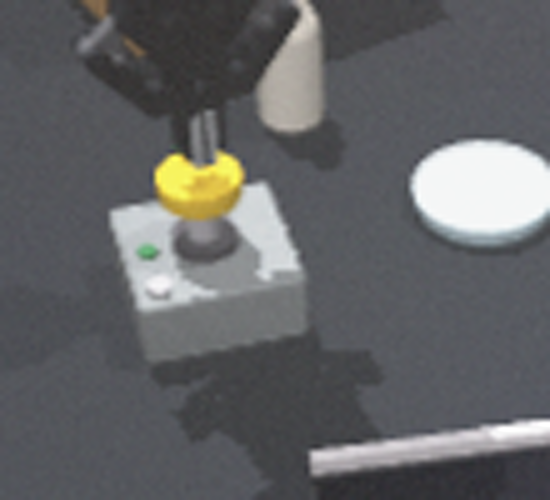

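>>> servo_tool:
  series:
    - {"x":0,"y":-0.3,"z":0.5,"rx":0,"ry":0,"rz":0,"hand":0}
    - {"x":0,"y":-0.3,"z":1.0,"rx":0,"ry":0,"rz":0,"hand":0}
    - {"x":0,"y":-0.3,"z":1.3,"rx":0,"ry":0,"rz":0,"hand":0}
    - {"x":0,"y":-0.3,"z":1.5,"rx":0,"ry":0,"rz":0,"hand":0}
    - {"x":0,"y":-0.3,"z":1.5,"rx":0,"ry":0,"rz":0,"hand":0}
    - {"x":0,"y":-0.3,"z":1.5,"rx":0,"ry":0,"rz":0,"hand":0}

```text
time: 16.2
ee_pos: [523.8, 248.6, 93.9]
orientation: [-3.139, 0.004, 0.003]
force: [-0.1, 0.6, 1.7]
opening: 0.002
```

>>> servo_tool:
  series:
    - {"x":0,"y":0,"z":0.2,"rx":0,"ry":0,"rz":0,"hand":0}
    - {"x":0,"y":0,"z":0.4,"rx":0,"ry":0,"rz":0,"hand":0}
    - {"x":0,"y":0,"z":0.6,"rx":0,"ry":0,"rz":0,"hand":0}
    - {"x":0,"y":0,"z":0.8,"rx":0,"ry":0,"rz":0,"hand":0}
    - {"x":0,"y":0,"z":0.8,"rx":0,"ry":0,"rz":0,"hand":0}
    - {"x":0,"y":0,"z":0.8,"rx":0,"ry":0,"rz":0,"hand":0}

```text
time: 16.8
ee_pos: [523.9, 248.6, 86.0]
orientation: [-3.139, 0.004, 0.003]
force: [-1.6, -0.9, 4.9]
opening: 0.001
```

Run:
```python
from h import *; from workcell import cams,manip
f=[]
for i in range(4):
    s=manip.sense();f.append(s['force'][2]); 
    im=cams.capture('wrist' if i<3 else 'side')
    if i==2:cv2.imwrite('pics/w15.png',im)
print(s['ee_pos'],s['time'],f)
im=im[110:210,220:330];cv2.imwrite('pics/s15.png',cv2.resize(im,None,fx=5,fy=5,interpolation=cv2.INTER_CUBIC))
```

```text
[523.94159173 248.59877901  86.09069074] 16.95 [np.float64(4.949826732954668), np.float64(4.398525235138956), np.float64(6.4615739205724), np.float64(5.007123001295721)]
```

View pics/s15.png

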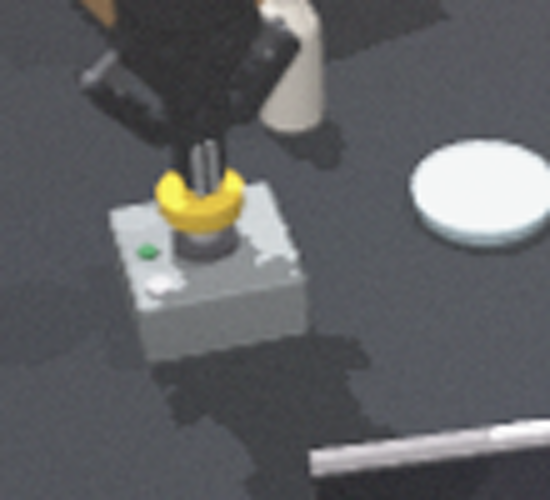

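View pics/w15.png

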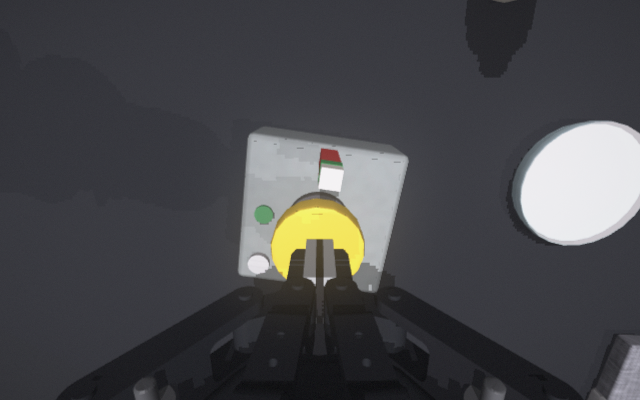

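>>> servo_tool:
  series:
    - {"x":0,"y":0,"z":0.15,"rx":0,"ry":0,"rz":0,"hand":0}
    - {"x":0,"y":0,"z":0.15,"rx":0,"ry":0,"rz":0,"hand":0}
    - {"x":0,"y":0,"z":0.15,"rx":0,"ry":0,"rz":0,"hand":0}
    - {"x":0,"y":0,"z":0.15,"rx":0,"ry":0,"rz":0,"hand":0}
    - {"x":0,"y":0,"z":0.15,"rx":0,"ry":0,"rz":0,"hand":0}
    - {"x":0,"y":0,"z":0.15,"rx":0,"ry":0,"rz":0,"hand":0}
    - {"x":0,"y":0,"z":0.15,"rx":0,"ry":0,"rz":0,"hand":0}
    - {"x":0,"y":0,"z":0.15,"rx":0,"ry":0,"rz":0,"hand":0}

```text
time: 17.8
ee_pos: [523.9, 248.6, 84.7]
orientation: [-3.139, 0.004, 0.003]
force: [-1.2, -0.7, 5.0]
opening: 0.002
```

Run:
```python
from h import *; from workcell import cams,manip
f=[];z=[]
for i in range(8):
    s=manip.sense();f.append(s['force'][2]); z.append(s['ee_pos'][2])
    im=cams.capture('side' if i%2 else 'top')
    cv2.imwrite('pics/%s16.png'%('side' if i%2 else 'top'),im)
print(s['time'],np.mean(f),np.round(f,1),np.round(z,2))
a=cv2.imread('pics/top16.png')[110:310,170:490]; cv2.imwrite('pics/top16c.png',cv2.resize(a,(800,500),interpolation=cv2.INTER_CUBIC))
a=cv2.imread('pics/side16.png')[130:390,220:490]; cv2.imwrite('pics/side16c.png',cv2.resize(a,None,fx=2.3,fy=2.3,interpolation=cv2.INTER_CUBIC)[:600])
```

```text
18.15 5.626321275997409 [5.  6.  5.7 5.6 5.6 5.3 5.4 6.3] [84.68 84.68 84.68 84.68 84.63 84.68 84.67 84.68]
```

View pics/side16c.png

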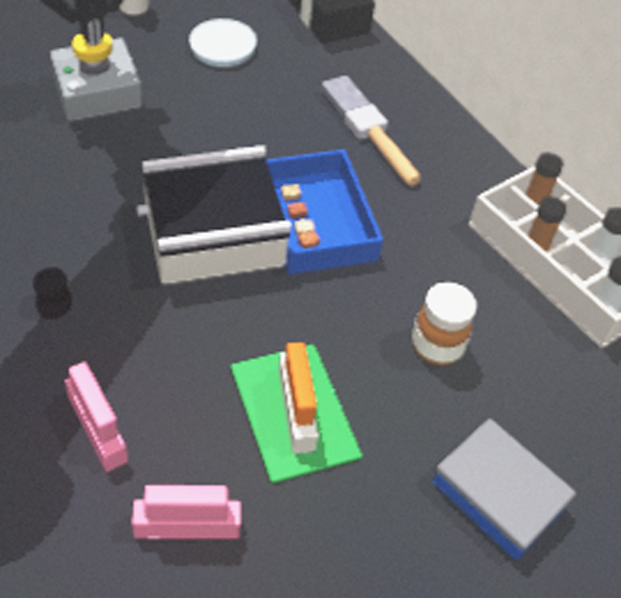

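View pics/top16c.png

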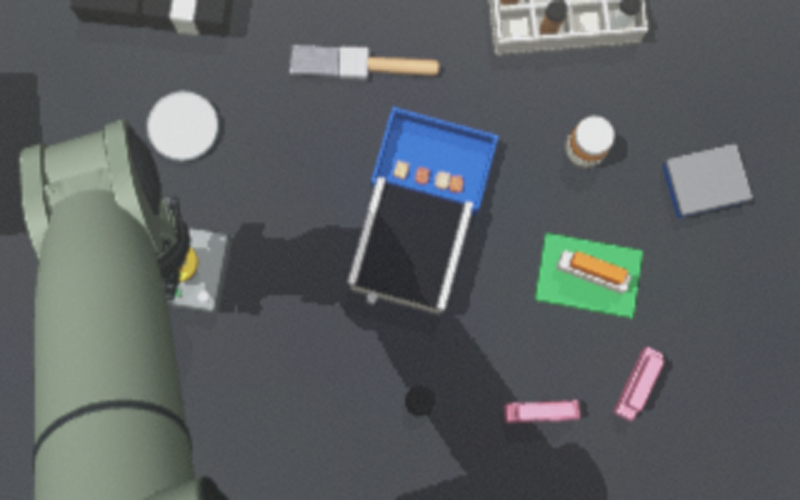

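Run:
```python
from workcell import manip
print(manip.finish_job())
```

```text
the job is handed in; nothing more can be done
None
```

I did all the steps in order and handed the job in at about 18 s of the 64 s allowed. No verdict was reported.

- **Chips:** I set the scraper down in the chip-free end of the plate and made one sweep in two moves. The last side and top pictures show all four chips in the blue tray and the plate empty. The fingers were above the chips the whole time.
- **Scraper:** It stands upright and released, close to the middle of the green pad.
- **Dead-man cap:** The closed fingers hold it down with the fingertips at 84.7 mm, about 11.3 mm of travel. The force was steady at about 5.6 N, close to the 5.5 N given for half-way. The gripper hid most of the green band, so I judged the depth from fingertip height and force.
- **Bystanders:** In the last pictures none had visibly moved; I compared them by eye, not by measurement.

**Disagreements:**
- The wrist camera put things 3–8 mm farther in +y than the top and side cameras. I used values in between, and before lowering the scraper I checked in the wrist picture that it lined up with the channel.
- Moves with small turns came out a few mm off. I corrected the height over the pad before letting the scraper go.

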